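Pack the lamp feet into the parts tray

ROBOT

A 7-joint arm with a two-finger parallel gripper is mounted at the origin on the work surface. World frame = base frame: x ahead of the robot, y to its left, z up, the work surface at z = 0. Lengths are in m, angles in rad, forces in N, time in s.
With the tool pointing down it reaches from about 0.35 to 0.9 m from the base axis. Payload 8.1 kg.
Tool frame: the origin (TCP) lies on the centre line of the jaws, within the pads' length; the fingertips stand 17 mm ahead of it and the grasp point (between the pads) lies 2 mm behind it; z points along the fingers, y is the direction in which the jaws open and shut (so a half turn about z gives the same grasp; the last joint's range is limited). The gripper opens to 92 mm and grips with 3 to 60 N. Pads are 19 mm wide; open, the fingers measure 130 mm over their backs; the gripper's body (75 mm by 190 mm) begins 47 mm behind the grasp point.
Start: joints at [-1.293, 0.434, 0.025, 1.573, -0.012, 1.134, -0.075], TCP at [0.232, 0.58, 0.244] pointing down, gripper open.
Joint ranges: [-2.62, 2.62], [-0.44, 2.09], [-1.27, 1.32], [0.08, 2.57], [-1.32, 4.46], [0.12, 2], [-2.74, 2.74]. Speed limits (rad/s): [2.22, 2.22, 3.01, 3.01, 3.14, 3.14, 3.14].

INTERFACE

Orientations are given as a rotation vector (axis times angle).
In Python, from cell import arm gives the robot as it stands.
- The arm moves only by the shell command python3 -m creep 'ROWS' [FORCE]. ROWS is JSON, a list that holds one entry, the list of rows, each a list of 7 numbers: the shift along the world's x, y, z in cm, then the turn, a rotation vector about the world's x, y, z in degrees, then the opening, from -1 (shut) to 1 (fully open), so that 0 is half open. In form: [[[tx, ty, tz, ax, ay, az, jaw], ...]]. A call has 1 to 5 rows; each row is the pose to reach, as a shift and turn from the pose commanded when the call began; what a row does not reach only later rows make up. A row lasts 1/10 s, in which the tool goes at most 50 mm and 8.59 degrees, less where a joint would pass 70% of its speed; a pose out of reach is approached as far as the arm can. A call with a gripper value outside its range is refused whole. The fingers move at their own pace and stop on an object; FORCE is the grip in N (left out, the last holds). Time passes only in rows, so rows that repeat a pose let the fingers close. It gives the time, the measured TCP pose, the force and the opening at its end, in the units of the state.
- arm.observe(): the state, without advancing time (a new reading comes with each control period).
- arm.get_image(name): name is "side" or "top" or "wrist"; returns the picture (480x640x3 uint8, red, green, blue); there is no depth.
- arm.camera_model(name): a dict with "vfov" (degrees; the focal length in pixels is half the picture's height over the tangent of half this angle, whatever the lens; pixels are square), "cx", "cy" (the principal point, pixels), "cam_to_world" (4x4, takes a point from camera to world coordinates); the wrist camera has in their place "T_tool_cam" (4x4, takes a point from camera to tool coordinates, whose origin is the TCP and whose axes are the flange's). Camera axes: x right, y down, z forward; pixel columns grow to the right and rows downward; lengths in m; the calibration is good to about 2 mm. A picture is of the moment at which its call begins: read the wrist's pose just before it. camera_model takes no time and is no camera call.
- arm.sign_off(): hands the job in, once; it reports no verdict.
The state is a dict: "clock": time; "joints": joint angles; "dq": joint speeds; "joint_efforts": joint torques, N m; "position": TCP position; "ee_rot": TCP orientation; "force": force on the tool from outside, world axes, zero at the start; "ft_torque": the same for the moment, N m; "width": opening from 0.0 (shut) to 1.0 (fully open).
Only numpy, scipy, OpenCV 4.12 (cv2) and the standard library are available. Lean on these libraries where they do the work, as an engineer would, in place of code of your own. Each camera call takes 0.05 s, during which the arm holds its last target.

TASK

Pack the three loose aluminium lamp feet into the grey tray, lug up, turned so that they interlock and all three lie flat on its floor. Put them in by size: the largest first, the smallest last. Leave the jar, the sealant bottle and the mask filter where they stand.

Things in the scene. Friction and masses are not known exactly. Their poses are not given: they have to be found in the camera images.
- tray_floor (a point): Open grey sheet-metal tray fixed to the bench, inside 204 (x) by 154 mm (y), walls 4 mm. The point is the centre of the inner floor, 4 mm above the bench, x along the long side, z up; the wall tops are 16 mm above the floor. The inside is 4 by 3 squares of 50 mm plus 2 mm all round: the feet (5 + 4 + 3 squares) fit only when turned to interlock.
- foot5_lug (a point): Largest loose flat aluminium lamp foot: 2 x 2 block with one more beside it, of 5 squares of 50 mm, outline trimmed by 3.5 mm, plate 12 mm thick, 420 g. Square centres from the point (x, y in mm): (-40,-30) (10,-30) (-40,20) (10,20) (60,20). Its handle is an upright lug over the centre of mass, 9 mm thick (y), 44 long (x), top 72 mm above the underside. The point lies in the lug's middle, 40 mm above the underside, z up.
- foot4_lug (a point): Middle-sized loose flat aluminium lamp foot: an L of 4 squares of 50 mm, outline trimmed by 3.5 mm, plate 12 mm thick, 340 g. Square centres from the point (x, y in mm): (-62.5,12.5) (-12.5,12.5) (37.5,12.5) (37.5,-37.5). Its handle is an upright lug over the centre of mass, 9 mm thick (y), 44 long (x), top 72 mm above the underside. The point lies in the lug's middle, 40 mm above the underside, z up.
- foot3_lug (a point): Smallest loose flat aluminium lamp foot: a corner of 3 squares of 50 mm, outline trimmed by 3.5 mm, plate 12 mm thick, 260 g. Square centres from the point (x, y in mm): (-16.7,-16.7) (33.3,-16.7) (-16.7,33.3). Its handle is an upright lug over the centre of mass, 9 mm thick (y), 44 long (x), top 72 mm above the underside. The point lies in the lug's middle, 40 mm above the underside, z up.
- jar: Bystander: upright glass jar with steel lid, 56 mm across, 70 mm high; origin at the centre of its underside.
- cartridge: Bystander: upright white bottle of sealant, 50 mm across, 190 mm high; origin at the centre of its underside.
- filter: Bystander: round grey breathing-mask filter lying flat, 88 mm across, 38 mm high; origin at the centre of its underside.
There are look-alikes about, which are no part of the job. Leave any pink look-alike of the part that bears foot4_lug alone.

How it is judged:
By the outcome, as a careful person would: the job done as asked, in the order asked, and still so for the second after the job is handed in, with the robot touching nothing.
It also fails if it takes over 72 s, if anything falls off the work surface, if the arm or the gripper's body presses on something with over 40 N, if the wrist force passes 120 N, or if a joint passes its speed limit or range.

## Working session

There is one attempt and no reset: what is moved stays moved. The work goes in short steps, Python scripts to look and compute and a shell command to move; the robot and the scene stay as the last step left them, time stands still between calls to the robot, and variables do not carry over. Pictures are saved under pics/ and viewed, and the job is handed in when it is done.

```bash
ls; mkdir -p pics
python3 - <<'E'
from cell import arm
import cv2
print(arm.observe())
for n in ("top","side","wrist"):
    im=arm.get_image(n); cv2.imwrite(f"pics/{n}0.png",im[:,:,::-1]); print(n,arm.camera_model(n))
E
```

```text
pics
{'clock': 0.0, 'joints': array([-1.29256118,  0.43523504,  0.02494962,  1.57407318, -0.01158856,
        1.13396298, -0.07509072]), 'dq': array([-0.00105509,  0.00098773, -0.00060106, -0.00010737, -0.00018871,
        0.00091728, -0.00059865]), 'joint_efforts': array([-3.97240274e-04, -6.67846656e+01,  9.85197276e-01, -3.14474666e+01,
       -6.04303996e-02,  4.25756711e-02,  1.33766825e-04]), 'position': array([0.23217845, 0.57977671, 0.24294642]), 'ee_rot': array([-5.94629969e-01, -3.08464992e+00,  2.39752603e-03]), 'force': array([-0.10233012, -0.07068646,  0.06093082]), 'ft_torque': array([ 0.04276132, -0.03021103,  0.06490045]), 'width': 1.0006642329487903}
top {'vfov': 52.083015240519, 'cx': 324.7715709360427, 'cy': 236.99548365217746, 'cam_to_world': array([[-0.02643958, -0.99334625,  0.11209002,  0.38557903],
       [-0.99906285,  0.03010131,  0.03110195,  0.10093325],
       [-0.03426906, -0.11116266, -0.9932112 ,  1.05627963],
       [ 0.        ,  0.        ,  0.        ,  1.        ]])}
side {'vfov': 52.94656782954245, 'cx': 321.9759004858483, 'cy': 231.64974200838716, 'cam_to_world': array([[ 9.86821057e-01, -1.18107021e-01,  1.10611635e-01,
         3.70632530e-01],
       [-1.61815002e-01, -7.21651645e-01,  6.73078605e-01,
        -6.16983820e-01],
       [ 3.27759514e-04, -6.82106762e-01, -7.31252526e-01,
         8.64882889e-01],
       [ 0.00000000e+00,  0.00000000e+00,  0.00000000e+00,
         1.00000000e+00]])}
wrist {'vfov': 64.15039173681147, 'cx': 325.4073905158574, 'cy': 240.5255556880888, 'T_tool_cam': array([[-9.64283196e-04, -9.58321106e-01, -2.85691666e-01,
         7.75122687e-02],
       [ 9.99998856e-01, -5.91253951e-04, -1.39195854e-03,
        -8.53099631e-04],
       [ 1.16502692e-03, -2.85692682e-01,  9.58320580e-01,
        -1.41077004e-01],
       [ 0.00000000e+00,  0.00000000e+00,  0.00000000e+00,
         1.00000000e+00]])}
```

View pics/top0.png

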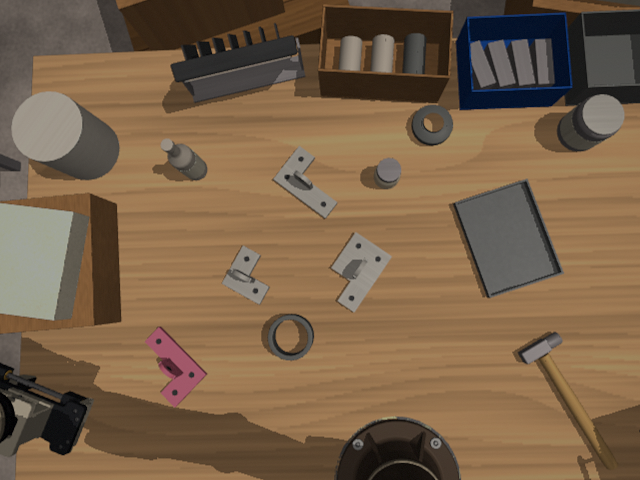

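View pics/side0.png

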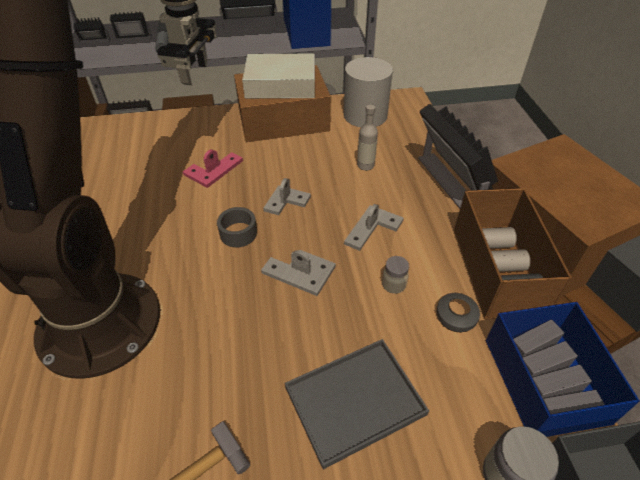

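View pics/wrist0.png

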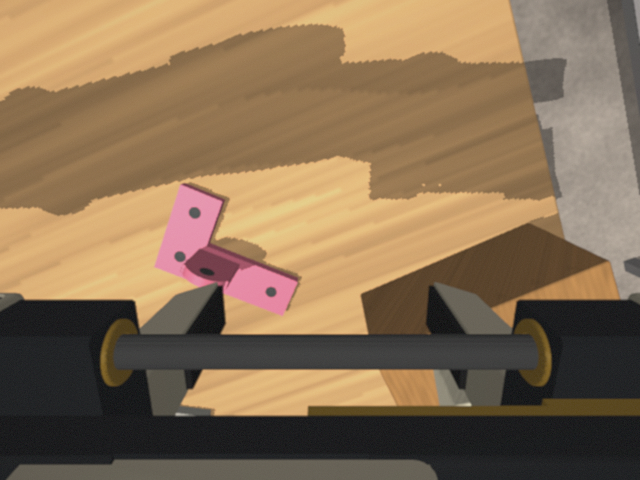

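The top view shows the three bare-aluminium feet: the P shape at (360,272), an L at (304,183) and a corner at (246,275). There is also a pink L at (176,366), which is the look-alike and stays put. The tray is at (508,238), the jar at (388,173), the bottle at (185,160) and the filter at (432,125).

```bash
cat > h.py <<'E'
import numpy as np, cv2
from cell import arm
from scipy.spatial.transform import Rotation as R
def rays(name,uv,T=None):
    m=arm.camera_model(name); f=240/np.tan(np.radians(m['vfov']/2))
    uv=np.atleast_2d(uv).astype(float)
    d=np.c_[(uv[:,0]-m['cx'])/f,(uv[:,1]-m['cy'])/f,np.ones(len(uv))]
    C=m['cam_to_world'] if T is None else T@m['T_tool_cam']
    return C[:3,3], d@C[:3,:3].T
def onz(name,uv,z,T=None):
    o,d=rays(name,uv,T); return o+d*((z-o[2])/d[:,2])[:,None]
def proj(name,P,T=None):
    m=arm.camera_model(name); f=240/np.tan(np.radians(m['vfov']/2))
    C=m['cam_to_world'] if T is None else T@m['T_tool_cam']
    p=(np.atleast_2d(P)-C[:3,3])@C[:3,:3]
    return np.c_[f*p[:,0]/p[:,2]+m['cx'],f*p[:,1]/p[:,2]+m['cy']]
def toolT(s):
    T=np.eye(4);T[:3,:3]=R.from_rotvec(s['ee_rot']).as_matrix();T[:3,3]=s['position'];return T
E
python3 - <<'E'
from h import *
im=cv2.imread('pics/top0.png')
c=[im[100:330,210:470],im[150:330,430:580],im[310:420,120:230]]
cv2.imwrite('pics/c1.png',cv2.resize(c[0],None,fx=3,fy=3,interpolation=cv2.INTER_NEAREST)[:600])
cv2.imwrite('pics/c2.png',cv2.resize(c[1],None,fx=3,fy=3,interpolation=cv2.INTER_NEAREST))
hsv=cv2.cvtColor(im,cv2.COLOR_BGR2HSV)
for p in [(360,245),(345,300),(300,160),(320,200),(245,255),(400,220),(500,240),(455,210)]: print(p,hsv[p[1],p[0]])
E
```

```text
(360, 245) [90  6 42]
(345, 300) [ 19  24 148]
(300, 160) [90  6 42]
(320, 200) [ 19  25 143]
(245, 255) [ 18  26 147]
(400, 220) [ 15 120 145]
(500, 240) [30  8 98]
(455, 210) [15 98 57]
```

View pics/c1.png

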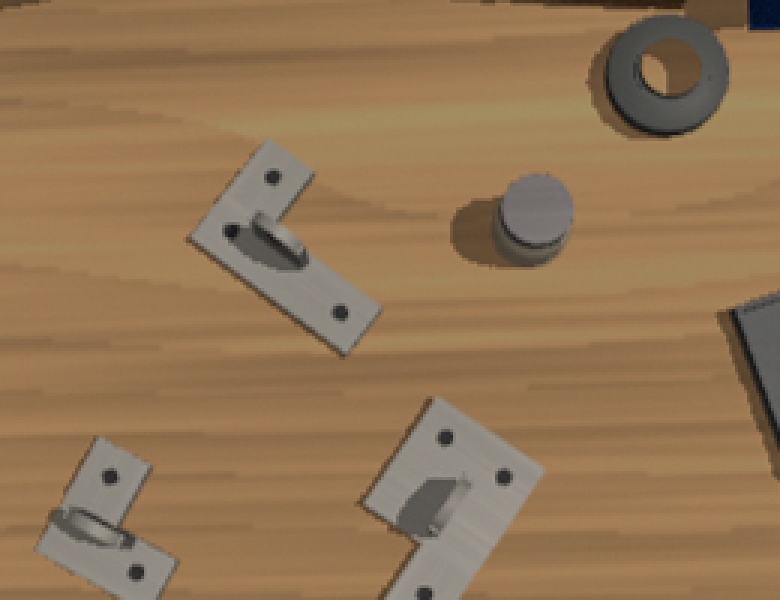

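View pics/c2.png

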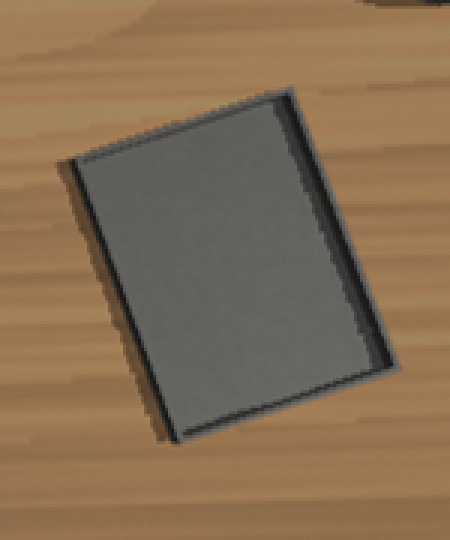

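The crop confirms shapes and colours: P (5 squares), L (4) and corner (3), all aluminium. The tray is empty.

```bash
cat >> h.py <<'E'
SQ={5:[(-40,-30),(10,-30),(-40,20),(10,20),(60,20)],4:[(-62.5,12.5),(-12.5,12.5),(37.5,12.5),(37.5,-37.5)],3:[(-16.7,-16.7),(33.3,-16.7),(-16.7,33.3)]}
# outline corners (mm, trimmed 3.5), counterclockwise
POLY={5:[(-65,-55),(35,-55),(35,-5),(85,-5),(85,45),(-65,45)],
      4:[(12.5,-62.5),(62.5,-62.5),(62.5,37.5),(-87.5,37.5),(-87.5,-12.5),(12.5,-12.5)],
      3:[(-41.7,-41.7),(58.3,-41.7),(58.3,8.3),(8.3,8.3),(8.3,58.3),(-41.7,58.3)]}
def trim(P,t=3.5):
    P=np.array(P,float);n=len(P);Q=[]
    for i in range(n):
        a=P[i]-P[i-1];b=P[(i+1)%n]-P[i];a/=np.linalg.norm(a);b/=np.linalg.norm(b)
        Q.append(P[i]+t*np.array([-a[1],a[0]])+t*np.array([-b[1],b[0]]))
    return np.array(Q)
def kabsch(M,W):
    mc,wc=M.mean(0),W.mean(0);H=(M-mc).T@(W-wc)
    th=np.arctan2(H[0,1]-H[1,0],H[0,0]+H[1,1]);c,s=np.cos(th),np.sin(th);Rm=np.array([[c,-s],[s,c]])
    t=wc-Rm@mc;return th,t,W-(M@Rm.T+t)
def fit(k,C):  # C world corners xy in mm, any start; tries cyclic orders
    M=trim(POLY[k]);best=None
    if cv2.contourArea(C.astype(np.float32),True)*cv2.contourArea(M.astype(np.float32),True)<0:C=C[::-1]
    for s in range(len(C)):
        th,t,r=kabsch(M,np.roll(C,s,0));e=np.sqrt((r**2).sum(1).mean())
        if best is None or e<best[0]:best=(e,th,t,r)
    return best
def corners(mask,seed,n):
    cs,_=cv2.findContours(mask,cv2.RETR_EXTERNAL,cv2.CHAIN_APPROX_NONE)
    c=max([c for c in cs if cv2.pointPolygonTest(c,seed,True)>-12],key=cv2.contourArea)
    for e in np.arange(2,20,.25):
        a=cv2.approxPolyDP(c,e,True)[:,0]
        if len(a)<=n:break
    # refine: fit lines to contour pieces
    p=c[:,0].astype(float);idx=[int(np.argmin(((p-q)**2).sum(1))) for q in a];L=[]
    for i in range(len(a)):
        i0,i1=idx[i],idx[(i+1)%len(a)]
        seg=p[i0:i1] if i1>i0 else np.r_[p[i0:],p[:i1]]
        m=max(2,len(seg)//7);seg=seg[m:-m]
        vx,vy,x,y=cv2.fitLine(seg.astype(np.float32),cv2.DIST_HUBER,0,.01,.01).ravel();L.append((vx,vy,x,y))
    out=[]
    for i in range(len(L)):
        A,B=L[i-1],L[i]
        s=np.linalg.solve(np.array([[A[0],-B[0]],[A[1],-B[1]]]),np.array([B[2]-A[2],B[3]-A[3]]))
        out.append((A[2]+s[0]*A[0],A[3]+s[0]*A[1]))
    return np.array(out),a
E
python3 - <<'E'
from h import *
np.set_printoptions(precision=1,suppress=True)
im=cv2.imread('pics/top0.png');hsv=cv2.cvtColor(im,cv2.COLOR_BGR2HSV)
m=((hsv[...,1]<62)&(hsv[...,2]>60)).astype(np.uint8)*255
m=cv2.morphologyEx(m,cv2.MORPH_CLOSE,np.ones((3,3)))
cv2.imwrite('pics/m.png',m)
for k,seed in ((5,(350,295)),(4,(320,200)),(3,(257,292))):
    C,a=corners(m,seed,6);W=onz('top',C,.012)[:,:2]*1000
    if len(C)==6:
        e,th,t,r=fit(k,W);print(k,'rms',e,'deg',np.degrees(th),'xy',t);print(r)
    else: print(k,a,W)
m2=((hsv[...,1]<50)&(hsv[...,2]>80)).astype(np.uint8)*255
m2=cv2.morphologyEx(m2,cv2.MORPH_OPEN,np.ones((3,3)))
C,a=corners(m2,(500,240),4);W=onz('top',C,.004)[:,:2]*1000
print(C,W,W.mean(0),np.linalg.norm(W-np.roll(W,1,0),axis=1))
cv2.imwrite('pics/m2.png',m2)
E
```

```text
5 rms 1.2548968553300823 deg 144.06500775363475 xy [433.3  62.4]
[[-1.6 -0.2]
 [-0.3  0.2]
 [ 1.  -1. ]
 [-0.1 -0.8]
 [ 1.4  0.7]
 [-0.3  1.2]]
4 rms 0.8671522191570872 deg 50.99662449112212 xy [623.6 176.3]
[[-0.6  0.8]
 [ 0.   0.1]
 [-0.  -0.4]
 [ 1.1 -0. ]
 [-0.6  0.6]
 [ 0.1 -1.2]]
3 rms 1.1598093265309435 deg -119.86219304473589 xy [424.3 305.1]
[[ 0.9 -1.3]
 [ 1.3 -0.3]
 [ 0.5  0.7]
 [-1.2  0.8]
 [-0.9  0.3]
 [-0.5 -0.2]]
[[519.7 184.1]
 [456.4 205. ]
 [488.6 293.1]
 [553.8 272.7]] [[ 606.1 -289. ]
 [ 565.  -151.5]
 [ 375.1 -208. ]
 [ 414.2 -346.4]] [ 490.1 -248.7] [200.4 143.5 198.1 143.9]
```

View pics/m.png

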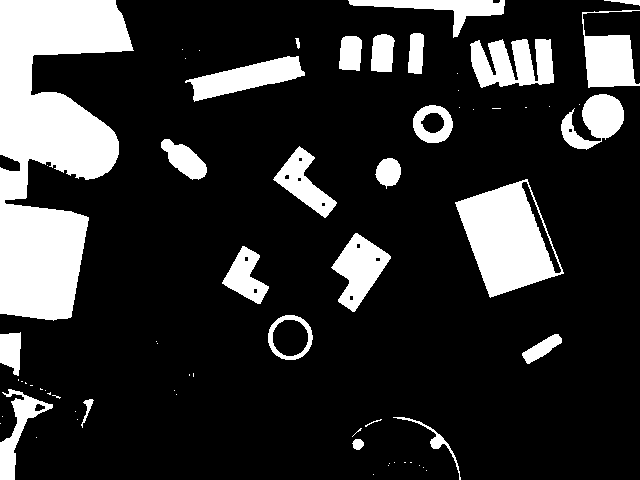

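View pics/m2.png

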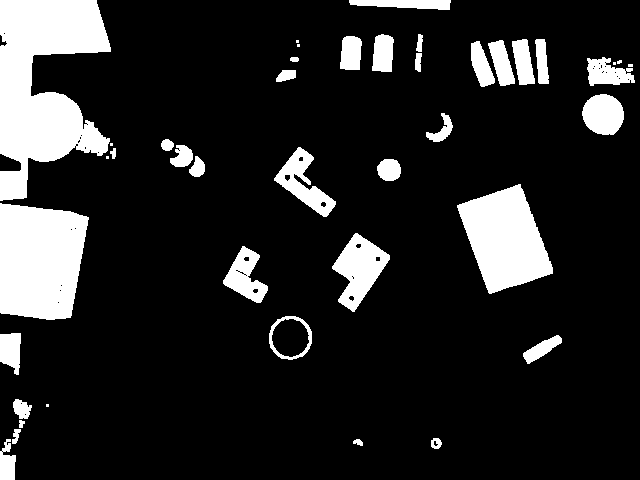

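```bash
cat > tray.py <<'E'
from h import *
np.set_printoptions(precision=1,suppress=True)
im=cv2.imread('pics/top0.png');hsv=cv2.cvtColor(im,cv2.COLOR_BGR2HSV)
m=((hsv[...,1]<62)&(hsv[...,2]>60)).astype(np.uint8)*255
m[:,:445]=0;m[:165]=0;m[310:]=0
m=cv2.morphologyEx(m,cv2.MORPH_CLOSE,cv2.getStructuringElement(cv2.MORPH_ELLIPSE,(19,19)))
C,a=corners(m,(500,240),4);W=onz('top',C,.020)[:,:2]*1000
print(a,C,W,W.mean(0),np.linalg.norm(W-np.roll(W,1,0),axis=1))
for i in range(4):
    d=W[i]-W[i-1];print(np.degrees(np.arctan2(d[1],d[0])))
im=cv2.imread('pics/side0.png');hsv=cv2.cvtColor(im,cv2.COLOR_BGR2HSV)
m=((hsv[...,1]<70)&(hsv[...,2]>25)).astype(np.uint8)*255
m[:,:270]=0;m[:335]=0;m[:,435:]=0
m=cv2.morphologyEx(m,cv2.MORPH_OPEN,np.ones((3,3)))
cv2.imwrite('pics/ms.png',np.vstack([m[320:],cv2.imread('pics/side0.png')[320:,:,1]]))
E
python3 tray.py
```

```text
[[527 179]
 [455 202]
 [490 297]
 [563 273]] [[526.5 178.6]
 [455.  202.3]
 [489.6 296.8]
 [562.8 272.4]] [[ 614.3 -298.1]
 [ 568.2 -144.9]
 [ 367.6 -205. ]
 [ 413.8 -358.2]] [ 490.9 -251.5] [209.3 160.  209.4 160.1]
16.69806671470873
106.74580789360536
-163.31946167463806
-73.22219806929603
```

View pics/ms.png

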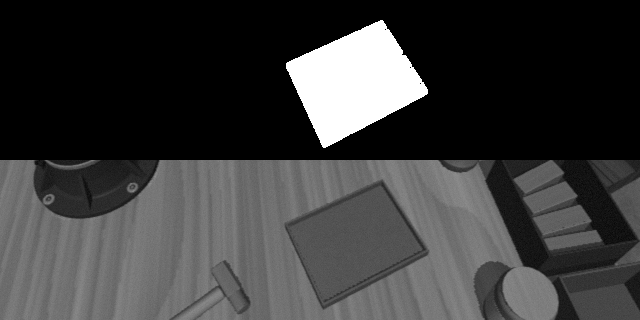

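```bash
cat > pack.py <<'E'
from h import *
import itertools
ang={5:144.07,4:51.0,3:-119.86};pos={5:(433.3,62.4),4:(623.6,176.3),3:(424.3,305.1)}
TC=np.array([490.6,-251.5]);TA=16.7
def places(k):
    out=[]
    for r in range(4):
        c,s=[(1,0),(0,1),(-1,0),(0,-1)][r]
        S=np.array([(c*x-s*y,s*x+c*y) for x,y in SQ[k]])
        for ix,iy in itertools.product(range(4),range(3)):
            t=np.array([-75+50*ix,-50+50*iy])-S[0]
            G=S+t
            if (abs(G[:,0])<77).all() and (abs(G[:,1])<52).all():
                out.append((r*90,t,frozenset((int(round((g[0]+75)/50)),int(round((g[1]+50)/50))) for g in G)))
    return out
for a in places(5):
    for b in places(4):
        if a[2]&b[2]:continue
        for c in places(3):
            if c[2]&(a[2]|b[2]):continue
            print('---')
            for k,p in ((5,a),(4,b),(3,c)):
                th=np.radians(TA);w=TC+np.array([[np.cos(th),-np.sin(th)],[np.sin(th),np.cos(th)]])@p[1]
                d=((TA+p[0]-ang[k])+180)%360-180
                po=np.degrees(np.arctan2(pos[k][1],pos[k][0]));pw=np.degrees(np.arctan2(w[1],w[0]))
                rel0=ang[k]+90-po;opts=[]
                for h in (0,180):
                    a0=(rel0+h+180)%360-180
                    for dd in (d,d-360*np.sign(d)):
                        b0=a0+dd-(pw-po)
                        if abs(b0)<155 and abs(a0)<155:opts.append((round(a0),round(b0),round(dd,1)))
                print(k,'trayrot',p[0],'tray xy',p[1].round(1),'world',w.round(1),'r',np.hypot(*w).round(0),'turn',round(d,1),opts)
E
python3 pack.py
```

```text
---
5 trayrot 90 tray xy [-55 -10] world [ 440.8 -276.9] r 521.0 turn -37.4 [(-134, -131, -37.4), (46, 49, -37.4)]
4 trayrot 0 tray xy [37.5 37.5] world [ 515.7 -204.8] r 555.0 turn -34.3 [(125, 128, -34.3), (-55, -52, -34.3)]
3 trayrot 0 tray xy [ 41.7 -33.3] world [ 540.1 -271.4] r 604.0 turn 136.6 [(-66, 133, 136.6), (114, -47, np.float64(-223.4))]
---
5 trayrot 90 tray xy [-55 -10] world [ 440.8 -276.9] r 521.0 turn -37.4 [(-134, -131, -37.4), (46, 49, -37.4)]
4 trayrot 270 tray xy [ 62.5 -12.5] world [ 554.1 -245.5] r 606.0 turn -124.3 [(125, 41, -124.3), (-55, -139, -124.3)]
3 trayrot 180 tray xy [ 8.3 33.3] world [ 489.  -217.2] r 535.0 turn -43.4 [(-66, -49, -43.4), (114, 131, -43.4)]
---
5 trayrot 270 tray xy [55 10] world [ 540.4 -226.1] r 586.0 turn 142.6 [(-134, 39, 142.6), (46, -141, np.float64(-217.4))]
4 trayrot 90 tray xy [-62.5  12.5] world [ 427.1 -257.5] r 499.0 turn 55.7 [(125, -132, np.float64(-304.3)), (-55, 48, 55.7)]
3 trayrot 0 tray xy [ -8.3 -33.3] world [ 492.2 -285.8] r 569.0 turn 136.6 [(-66, 137, 136.6), (114, -43, np.float64(-223.4))]
---
5 trayrot 270 tray xy [55 10] world [ 540.4 -226.1] r 586.0 turn 142.6 [(-134, 39, 142.6), (46, -141, np.float64(-217.4))]
4 trayrot 180 tray xy [-37.5 -37.5] world [ 465.5 -298.2] r 553.0 turn 145.7 [(125, -41, np.float64(-214.3)), (-55, 139, 145.7)]
3 trayrot 180 tray xy [-41.7  33.3] world [ 441.1 -231.6] r 498.0 turn -43.4 [(-66, -46, -43.4), (114, 134, -43.4)]
```

I'll pack foot5 at tray rotation 90°, then foot4 at 0° and foot3 at 0°, which keeps all wrist angles in range. First I move above foot5, with the jaws half open.

```bash
python3 -m creep '[[[6.7,-17.2,-3,0,0,-5,0],[6.7,-17.2,-3,0,0,-5,0],[6.7,-17.2,-3,0,0,-5,0],[6.7,-17.2,-3,0,0,-5,0],[6.7,-17.2,-3,0,0,-5,0]]]' 30
python3 -m creep '[[[6.7,-17.2,-3,0,0,-5,0],[6.7,-17.2,-3,0,0,-5,0],[6.7,-17.2,-3,0,0,-5,0],[6.7,-17.2,-3,0,0,-5,0],[6.7,-17.2,-3,0,0,-5,0]]]'
python3 -m creep '[[[6.7,-17.3,-2,0,0,-4.2,0],[6.7,-17.3,-2,0,0,-4.2,0],[6.7,-17.3,-2,0,0,-4.2,0],[6.7,-17.3,-2,0,0,-4.2,0],[6.7,-17.3,-2,0,0,-4.2,0]]]'
```

```text
clock: 0.65
position: [0.3016, 0.4024, 0.213]
ee_rot: [0.739, 3.053, -0.006]
force: [0.4, 0.2, -0.8]
width: 0.617
clock: 1.15
position: [0.3674, 0.2316, 0.1831]
ee_rot: [-0.871, -3.018, 0.004]
force: [-0.1, 0.7, -0.1]
width: 0.501
clock: 1.65
position: [0.4349, 0.0594, 0.1637]
ee_rot: [0.981, 2.983, -0.002]
force: [-0.1, 0.8, -0.3]
width: 0.505
```

```bash
cat > look.py <<'E'
import sys
from h import *
np.set_printoptions(precision=4,suppress=True)
n=sys.argv[1]
for c in sys.argv[2:]:
    s=arm.observe();im=arm.get_image(c);cv2.imwrite(f'pics/{c}_{n}.png',im[:,:,::-1])
    np.save(f'pics/{c}_{n}.npy',toolT(s))
y=toolT(s)[:3,1];print(s['clock'],s['position'],'jawang',np.degrees(np.arctan2(y[1],y[0])),'F',s['force'],'w',s['width'],'q7',s['joints'][6],'toolz',toolT(s)[:3,2])
E
python3 look.py a wrist
```

```text
1.65 [0.4349 0.0594 0.1637] jawang 53.61117103445003 F [-0.1474  0.7726 -0.2544] w 0.5047214579266218 q7 0.7854820735153166 toolz [ 0.0008 -0.0015 -1.    ]
```

View pics/wrist_a.png

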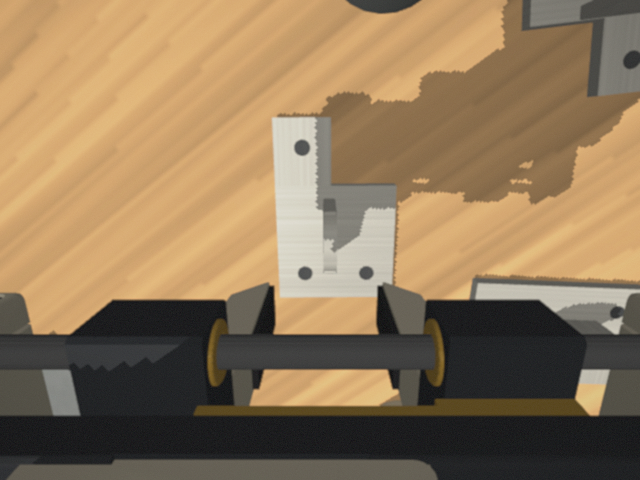

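The wrist view shows foot5 with its lug at about (330,235), roughly centred between the fingers, and the plate corners at (274,117), (331,117) and (396,184). I'll measure the pose from these.

Run:
```python
from h import *
np.set_printoptions(precision=1,suppress=True)
T=np.load('pics/wrist_a.npy')
th=np.radians(144.07);c,s=np.cos(th),np.sin(th);M=trim(POLY[5])
P=M@np.array([[c,-s],[s,c]]).T+[433.3,62.4]
print(proj('wrist',np.c_[P/1000,np.full(6,.012)],T))
print('lug top',proj('wrist',[[.4333+.022*c,.0624+.022*s,.072],[.4333-.022*c,.0624-.022*s,.072]],T))
# measured corners (by eye): order matching printed ones
im=cv2.imread('pics/wrist_a.png')
cv2.imwrite('pics/wa.png',cv2.resize(im[100:310,255:415],None,fx=2.8,fy=2.8))
```

```text
[[391.3 295.4]
 [396.3 183.8]
 [330.8 184.3]
 [330.4 115.5]
 [271.3 116.1]
 [279.8 296.2]]
lug top [[329.5 213.8]
 [329.9 279.6]]
```

View pics/wa.png

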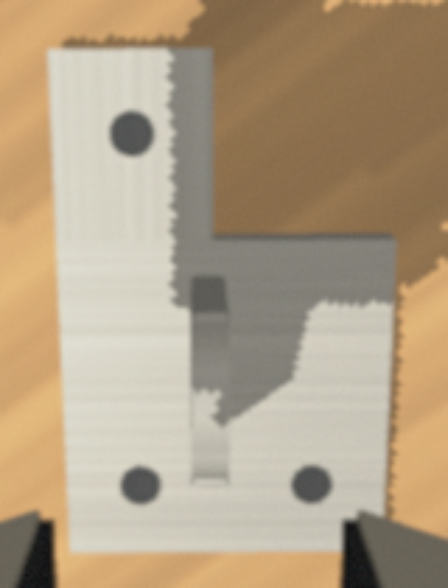

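The prediction from the top view matches the wrist image within about 1 px, so I descend and grasp.

```bash
python3 -m creep '[[[0,0,-5,0,0,0,0],[0,0,-9,0,0,0,0],[0,0,-11.6,0,0,0,0],[0,0,-11.6,0,0,0,0],[0,0,-11.6,0,0,0,0]]]' 30
python3 look.py b wrist
```

```text
clock: 2.2
position: [0.4332, 0.0646, 0.048]
ee_rot: [-0.968, -2.987, 0.0]
force: [0.2, 0.3, -0.4]
width: 0.498
2.2 [0.4332 0.0646 0.048 ] jawang 54.0777743411247 F [ 0.2232  0.2878 -0.3534] w 0.4982881231123294 q7 0.8904817533920882 toolz [-0.001   0.0003 -1.    ]
```

View pics/wrist_b.png

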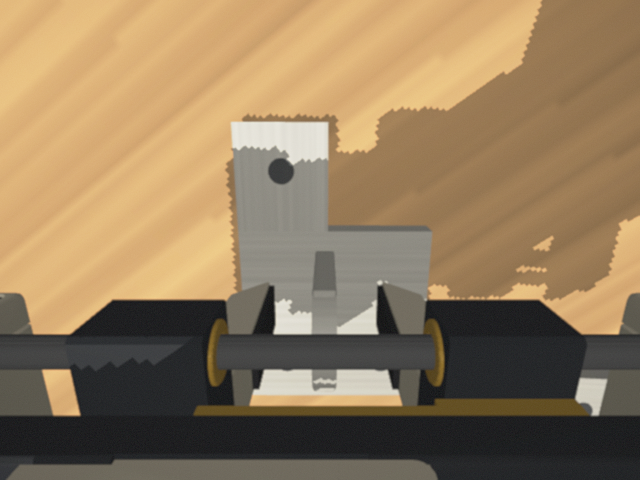

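The fingers straddle the lug, which appears at u≈325. Closing.

```bash
python3 -m creep '[[[0,0,0,0,0,0,-1],[0,0,0,0,0,0,-1],[0,0,0,0,0,0,-1],[0,0,0,0,0,0,-1]]]' 40
python3 -m creep '[[[0,0,2,0,0,0,-1],[0,0,6,0,0,0,-1],[0,0,10,0,0,0,-1],[0,0,10,0,0,0,-1]]]'
python3 look.py c wrist side
```

```text
clock: 2.65
position: [0.4336, 0.0634, 0.0482]
ee_rot: [0.971, 2.987, 0.001]
force: [-0.1, 0.5, -0.1]
width: 0.204
clock: 3.05
position: [0.4358, 0.0636, 0.1517]
ee_rot: [0.97, 2.982, 0.007]
force: [0.2, 1.4, -4.0]
width: 0.095
3.1 [0.4346 0.0637 0.1496] jawang 53.98633414698373 F [ 0.0282  0.3397 -4.1734] w 0.09671475335859654 q7 0.8037454714673724 toolz [ 0.0044  0.0018 -1.    ]
```

View pics/wrist_c.png

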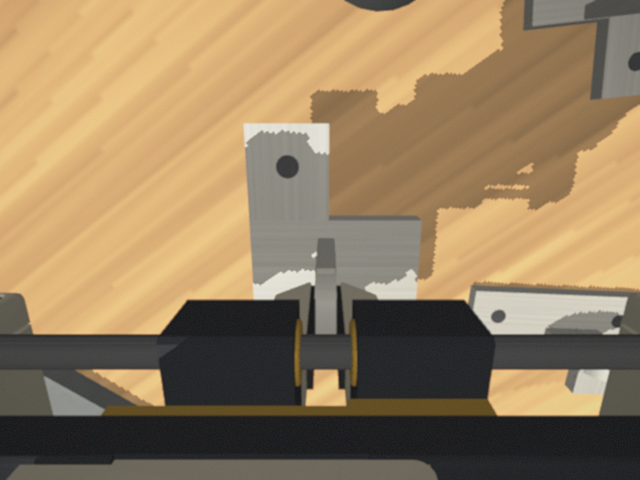

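View pics/side_c.png

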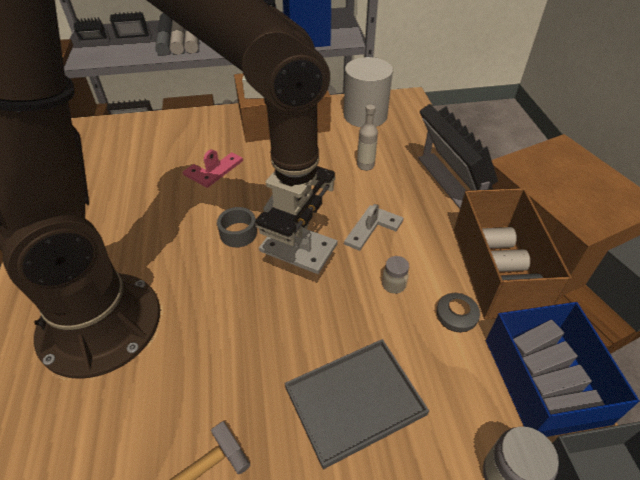

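Run:
```python
from h import *
T=np.load('pics/wrist_c.npy')
uv=[(244.5,124),(329,124),(329,216.5),(420,216.5)]
for z in (.07,.075,.08,.085,.09,.095,.1,.105,.11):
    P=onz('wrist',uv,z,T)*1000; print(z,np.linalg.norm(P[0]-P[1]),np.linalg.norm(P[2]-P[3]),np.linalg.norm(P[1]-P[2]))
```

```text
0.07 46.91541940532013 54.2668033015498 52.710192912712834
0.075 45.86087159578198 53.04701374669397 51.5253922825359
0.08 44.80632378624375 51.82722419183817 50.34059165235894
0.085 43.75177597670551 50.60743463698233 49.15579102218205
0.09 42.69722816716731 49.3876450821265 47.970990392005106
0.095 41.64268035762913 48.16785552727067 46.78618976182821
0.1 40.58813254809094 46.948065972414824 45.601389131651274
0.105 39.53358473855268 45.72827641755903 44.41658850147443
0.11 38.479036929014505 44.508486862703165 43.231787871297485
```

The foot slipped about 27 mm because I lifted before the jaws had fully closed. I'll set it back down and regrip deeper, giving the jaws time to close.

```bash
python3 -m creep '[[[0,0,-4,0,0,0,-1],[0,0,-6.5,0,0,0,-1],[0,0,-7.3,0,0,0,-1],[0,0,-7.4,0,0,0,-1]]]'
python3 -m creep '[[[0,0,0,0,0,0,-0.4],[0,0,0,0,0,0,-0.4],[0,0,0,0,0,0,-0.4],[0,0,-2.6,0,0,0,-0.4],[0,0,-2.6,0,0,0,-0.4]]]'
python3 -m creep '[[[0,0,0,0,0,0,-1],[0,0,0,0,0,0,-1],[0,0,0,0,0,0,-1],[0,0,0,0,0,0,-1],[0,0,0,0,0,0,-1]]]' 40
python3 -m creep '[[[0,0,0,0,0,0,-1],[0,0,0,0,0,0,-1],[0,0,0,0,0,0,-1]]]'
```

```text
clock: 3.55
position: [0.4315, 0.0625, 0.072]
ee_rot: [-0.971, -2.984, 0.005]
force: [-0.2, -0.1, -3.2]
width: 0.095
clock: 4.05
position: [0.4324, 0.0632, 0.0467]
ee_rot: [-0.971, -2.986, 0.002]
force: [-1.0, -0.5, 0.5]
width: 0.297
clock: 4.55
position: [0.4336, 0.0631, 0.0485]
ee_rot: [0.972, 2.987, 0.001]
force: [-2.8, -2.1, 7.8]
width: 0.098
clock: 4.85
position: [0.4336, 0.0631, 0.0485]
ee_rot: [0.972, 2.987, 0.001]
force: [-1.7, -1.0, 8.4]
width: 0.096
```

```bash
python3 -m creep '[[[0,0,2,0,0,0,-1],[0,0,5,0,0,0,-1],[0,0,8,0,0,0,-1],[0,0,10,0,0,0,-1],[0,0,10,0,0,0,-1]]]'
python3 look.py d wrist
```

```text
clock: 5.35
position: [0.4347, 0.0637, 0.1501]
ee_rot: [0.97, 2.984, 0.005]
force: [-0.4, -0.1, -3.8]
width: 0.093
5.35 [0.4347 0.0637 0.1501] jawang 53.98548440544536 F [-0.3613 -0.1118 -3.7908] w 0.09311989250919328 q7 0.8087280479161231 toolz [ 0.0045  0.0018 -1.    ]
```

View pics/wrist_d.png

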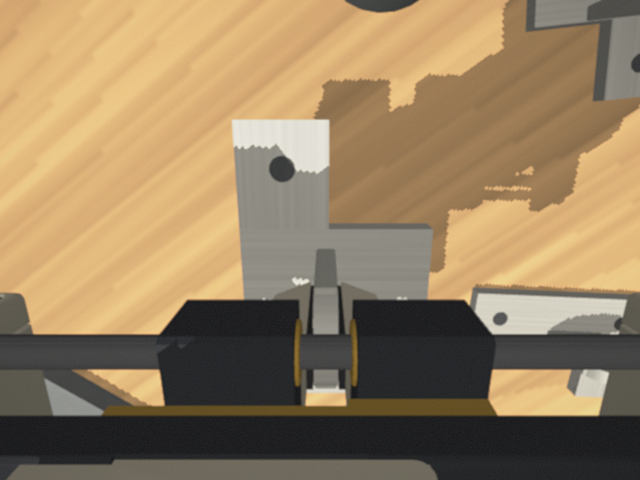

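It is held well now: the tail is 96 px wide, the same as before lifting. Next I measure the held foot's pose in the tool frame.

```bash
cat > held.py <<'E'
import sys,json
from h import *
np.set_printoptions(precision=2,suppress=True)
# usage: k tag h(mm tcp above underside) {cornerindex:[u,v]}
k=int(sys.argv[1]);T=np.load(sys.argv[2]);h=float(sys.argv[3])/1000;d=json.loads(sys.argv[4])
I=[int(i) for i in d];uv=np.array(list(d.values()),float)
# rays in tool frame, plane z_tool = h-0.012
m=arm.camera_model('wrist');f=240/np.tan(np.radians(m['vfov']/2));C=m['T_tool_cam']
D=np.c_[(uv[:,0]-m['cx'])/f,(uv[:,1]-m['cy'])/f,np.ones(len(uv))]@C[:3,:3].T;o=C[:3,3]
for hh in (h-.004,h,h+.004):
    P=o+D*((hh-.012-o[2])/D[:,2])[:,None]
    # tool seen from above: use (x,-y) so handedness matches world
    W=np.c_[P[:,0],-P[:,1]]*1000
    th,t,r=kabsch(trim(POLY[k])[I],W)
    print('h',hh*1000,'foot angle in tool(x,-y)',np.degrees(th),'lug in tool x,y',t[0],-t[1],'res',np.sqrt((r**2).sum(1)))
A=np.degrees(np.arctan2(T[1,0],T[0,0]))
print('tool x angle',A)
E
python3 held.py 5 pics/wrist_d.npy 48 '{"4":[232.5,120],"3":[329,120],"2":[329.5,225],"1":[431.5,225]}'
```

```text
h 44.0 foot angle in tool(x,-y) 0.6178375510676849 lug in tool x,y 0.0070221772399889915 -0.5146863309695728 res [2.1  1.69 1.68 2.57]
h 48.0 foot angle in tool(x,-y) 0.6178375510676842 lug in tool x,y -0.47289918575990697 -0.4466362281748837 res [0.97 1.16 1.14 1.37]
h 52.00000000000001 foot angle in tool(x,-y) 0.6178375510676873 lug in tool x,y -0.9528205487597958 -0.3785861253801981 res [0.24 0.65 0.6  0.19]
tool x angle 143.9848795409643
```

```bash
python3 -m creep '[[[0.4,-5,0,0,0,-8,-1],[0.4,-9,0,0,0,-14,-1],[0.4,-13,0,0,0,-18.7,-1],[0.4,-17,0,0,0,-18.7,-1],[0.4,-17,0,0,0,-18.7,-1]]]'
python3 -m creep '[[[0.4,-4,0,0,0,-6,-1],[0.4,-9,0,0,0,-12,-1],[0.4,-13,0,0,0,-18.7,-1],[0.4,-16.5,0,0,0,-18.7,-1],[0.4,-17,0,0,0,-18.7,-1]]]'
python3 -m creep '[[[0,0,-3,0,0,0,-1],[0,0,-5,0,0,0,-1],[0,0,-5,0,0,0,-1]]]'
python3 look.py e wrist top side
```

```text
clock: 5.9
position: [0.436, -0.1123, 0.1467]
ee_rot: [1.454, 2.784, -0.005]
force: [-0.7, 0.4, -3.1]
width: 0.099
clock: 6.4
position: [0.4399, -0.2812, 0.1467]
ee_rot: [1.884, 2.513, -0.005]
force: [0.2, -0.1, -4.0]
width: 0.098
clock: 6.7
position: [0.4391, -0.2746, 0.0944]
ee_rot: [-1.873, -2.514, 0.002]
force: [-0.3, 1.1, -3.7]
width: 0.096
6.8 [ 0.4408 -0.276   0.0971] jawang 16.60439799023051 F [ 0.4489 -0.3518 -2.8988] w 0.0980784555769775 q7 1.1021462835768503 toolz [-0.0021  0.0008 -1.    ]
```

View pics/wrist_e.png

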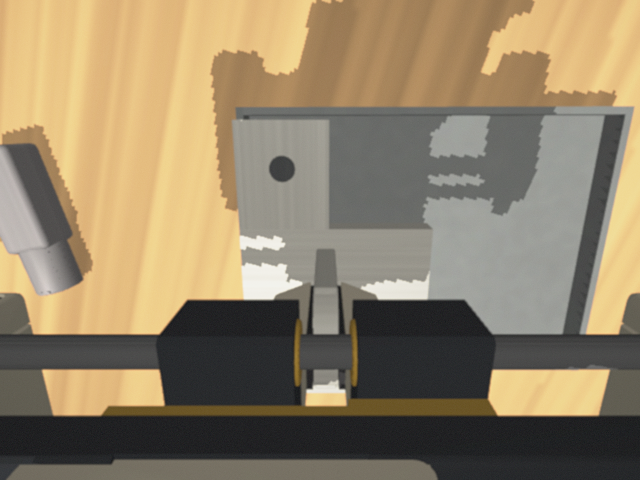

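View pics/side_e.png

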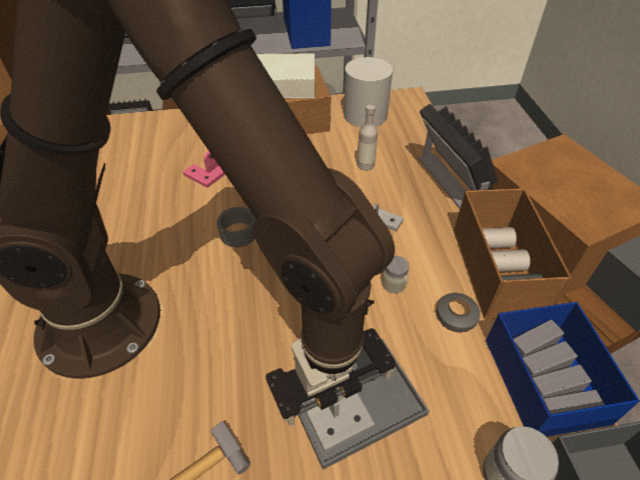

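The wrist view shows the foot above the tray, with the tray's outer rim corners at (236,107) and (632,107) and the foot's tail corner at (234,120). I check the tray pose using these.

```bash
python3 - <<'E'
from h import *
np.set_printoptions(precision=1,suppress=True)
T=np.load('pics/wrist_e.npy');im=cv2.imread('pics/wrist_e.png')
cv2.imwrite('pics/we.png',cv2.resize(im[95:175,220:330],None,fx=5,fy=5,interpolation=cv2.INTER_NEAREST))
P=onz('wrist',[(236,107),(632.5,107),(585,335)],.02,T)[:,:2]*1000
print(P,np.linalg.norm(P[0]-P[1]))
for a,b in((1,0),(1,2)):
    d=P[a]-P[b];print(np.degrees(np.arctan2(d[1],d[0])))
th=np.radians(16.7);Rm=np.array([[np.cos(th),-np.sin(th)],[np.sin(th),np.cos(th)]])
print('in tray frame',(P-[490.6,-251.5])@Rm)
E
python3 held.py 5 pics/wrist_e.npy 50 '{"4":[233,120],"3":[329,120],"2":[329.5,229],"1":[432,229]}'
```

```text
[[ 367.4 -205.3]
 [ 569.2 -145.4]
 [ 608.7 -275.4]] 210.47951488983682
16.545394691654522
106.91466114282633
in tray frame [[-104.7   79.6]
 [ 105.8   79.1]
 [ 106.3  -56.8]]
h 46.0 foot angle in tool(x,-y) -0.13279681700647875 lug in tool x,y -1.7905918934479885 -0.773722166062198 res [1.11 0.43 0.52 1.31]
h 50.0 foot angle in tool(x,-y) -0.13279681700648147 lug in tool x,y -2.2967803363021133 -0.7026075320943805 res [0.09 0.21 0.33 0.16]
h 54.00000000000001 foot angle in tool(x,-y) -0.1327968170064803 lug in tool x,y -2.802968779156238 -0.6314928981265524 res [1.18 0.73 0.77 1.13]
tool x angle 106.61764655181655
```

View pics/we.png

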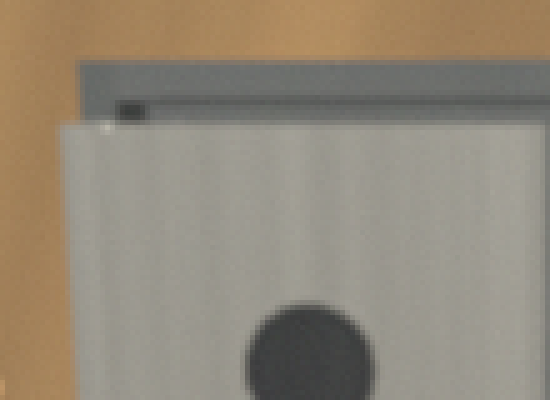

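The relative error is about 1 mm, so I shift +1 mm in x and lower.

```bash
python3 -m creep '[[[0.1,0,-1.5,0,0,0,-1],[0.1,0,-3,0,0,0,-1],[0.1,0,-3.8,0,0,0,-1],[0.1,0,-4.2,0,0,0,-1],[0.1,0,-4.4,0,0,0,-1]]]'
python3 look.py f wrist
```

```text
clock: 7.35
position: [0.4426, -0.2768, 0.054]
ee_rot: [1.878, 2.518, 0.0]
force: [-0.8, -0.1, -3.9]
width: 0.096
7.35 [ 0.4426 -0.2768  0.054 ] jawang 16.584143451220175 F [-0.8383 -0.1225 -3.9242] w 0.09617681830400444 q7 1.149395643991826 toolz [ 0.0005 -0.0002 -1.    ]
```

View pics/wrist_f.png

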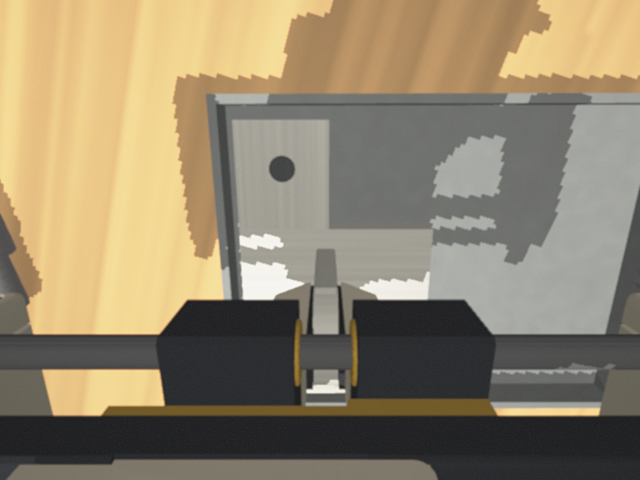

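The foot sits inside the walls, still hanging 1–2 mm above the floor. I lower it a touch and release.

```bash
python3 -m creep '[[[0,0,-0.2,0,0,0,-1],[0,0,-0.3,0,0,0,-1]]]'
python3 -m creep '[[[0,0,0,0,0,0,-0.5],[0,0,0,0,0,0,-0.3],[0,0,0,0,0,0,-0.3],[0,0,1,0,0,0,-0.3],[0,0,3,0,0,0,-0.3]]]'
python3 -m creep '[[[0,0,5,0,0,0,-0.2],[0,0,9,0,0,0,0],[0,0,9,0,0,0,0]]]'
python3 look.py g wrist
```

```text
clock: 7.6
position: [0.4428, -0.277, 0.0525]
ee_rot: [1.877, 2.517, 0.002]
force: [-8.2, 6.8, 35.1]
width: 0.094
clock: 8.1
position: [0.4416, -0.2764, 0.0806]
ee_rot: [-1.877, -2.517, 0.001]
force: [0.2, 0.6, -0.4]
width: 0.349
clock: 8.4
position: [0.4446, -0.2788, 0.1763]
ee_rot: [1.874, 2.511, 0.003]
force: [-0.1, -1.1, -0.2]
width: 0.488
8.4 [ 0.4446 -0.2788  0.1763] jawang 16.539741121152183 F [-0.1122 -1.1284 -0.187 ] w 0.4876574083673607 q7 1.027897001187014 toolz [ 0.0079 -0.0034 -1.    ]
```

View pics/wrist_g.png

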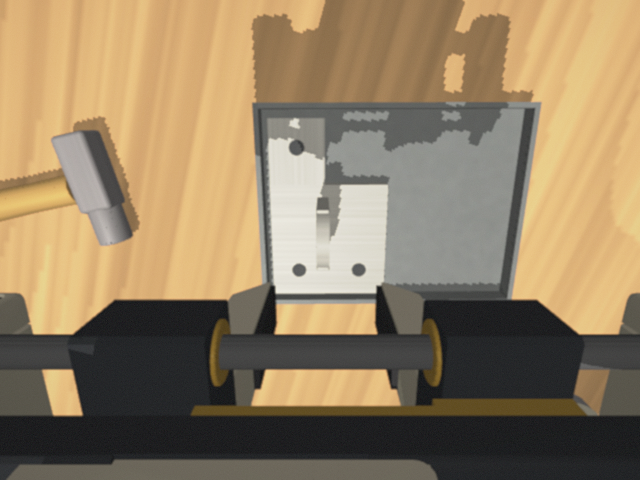

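Foot5 lies flat in the left column block, square with the walls. The measured check:

Run:
```python
from h import *
np.set_printoptions(precision=1,suppress=True)
T=np.load('pics/wrist_g.npy');im=cv2.imread('pics/wrist_g.png')
cv2.imwrite('pics/wg.png',cv2.resize(im[95:310,245:550],None,fx=2.5,fy=2.5))
P=onz('wrist',[(253,103),(540,103),(511,302)],.02,T)[:,:2]*1000
d=P[1]-P[0];th=np.arctan2(d[1],d[0]);print(np.degrees(th),np.linalg.norm(d),np.linalg.norm(P[2]-P[1]))
cx=np.array([np.cos(th),np.sin(th)]);cy=np.array([-cx[1],cx[0]])
ctr=(P[0]+P[1])/2-81*cy;print('tray',ctr)
Q=onz('wrist',[(267,119),(326,119),(326,184),(388,184)],.016,T)[:,:2]*1000
M=trim(POLY[5])[[4,3,2,1]];a,t,r=kabsch(M,Q)
t=t-ctr;print('foot5 in tray',np.degrees(a-th),t@cx,t@cy,np.sqrt((r**2).sum(1)))
```

```text
16.498524624214696 210.04221540098902 160.29636879657244
tray [ 491.6 -253.5]
foot5 in tray 90.47612023564625 -53.330971971498684 -10.988811880145247 [0.4 1.  0.8 0.8]
```

View pics/wg.png

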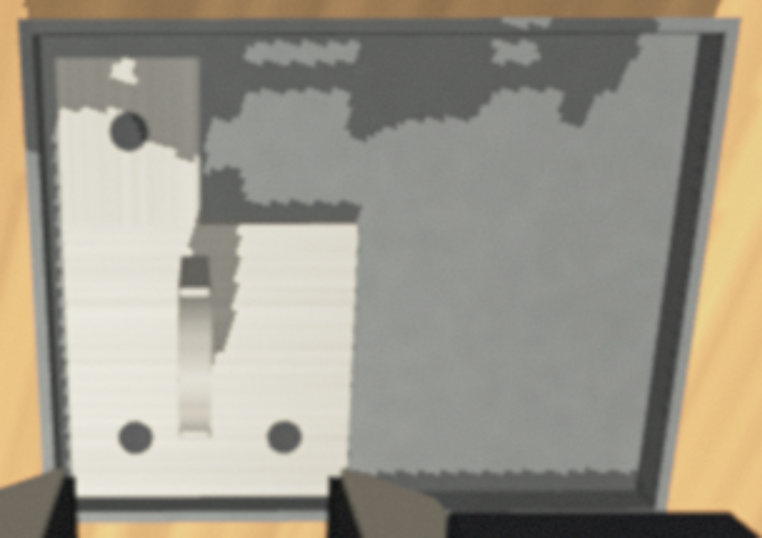

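Foot5 is within about 1.5 mm and 0.5° of its slot. Next I go to foot4, the grey L at top pixel (304,183).

```bash
python3 -m creep '[[[6,15.1,0,0,0,-18.5,0],[6,15.1,0,0,0,-18.5,0],[6,15.1,0,0,0,-18.5,0],[6,15.1,0,0,0,-18.5,0]]]'
python3 -m creep '[[[6,15.1,0,0,0,-18.5,0],[6,15.1,0,0,0,-18.5,0],[6,15.1,0,0,0,-18.5,0],[6,15.1,0,0,0,-18.5,0]]]'
python3 -m creep '[[[6.1,15.1,-1,0,0,-18.6,0],[6.1,15.1,-1,0,0,-18.6,0],[6.1,15.1,-1,0,0,-18.6,0],[6.1,15.1,-1,0,0,-18.6,0],[6.1,15.1,-1,0,0,-18.6,0]]]'
python3 look.py h wrist
```

```text
clock: 8.85
position: [0.5034, -0.12, 0.1697]
ee_rot: [-2.252, -2.187, -0.0]
force: [-0.9, -0.4, 0.0]
width: 0.499
clock: 9.25
position: [0.5632, 0.0324, 0.1694]
ee_rot: [-2.572, -1.801, 0.001]
force: [0.8, 0.2, 0.8]
width: 0.499
clock: 9.75
position: [0.6229, 0.1791, 0.1591]
ee_rot: [-2.832, -1.359, 0.003]
force: [-0.2, -0.4, -0.1]
width: 0.499
9.75 [0.6229 0.1791 0.1591] jawang -38.71638302305388 F [-0.2366 -0.3702 -0.0814] w 0.49886622228607563 q7 -0.5980485020752895 toolz [-0.002  -0.0007 -1.    ]
```

View pics/wrist_h.png

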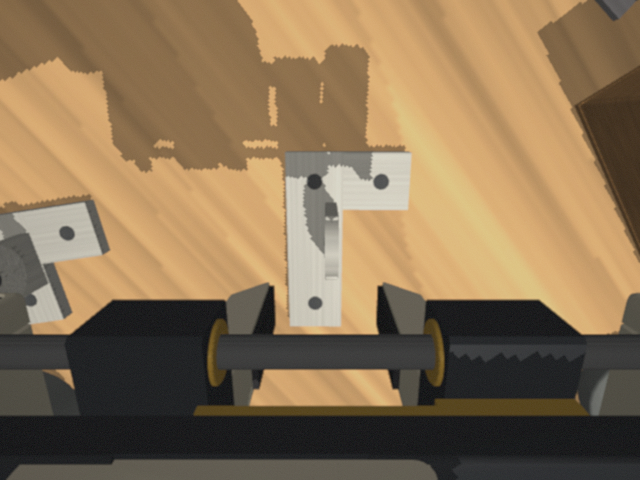

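Run:
```python
from h import *
np.set_printoptions(precision=2,suppress=True)
T=np.load('pics/wrist_h.npy')
P=onz('wrist',[(286,152),(411,152),(409,210),(342,210)],.012,T)[:,:2]*1000
M=trim(POLY[4])[[2,1,0,5]];a,t,r=kabsch(M,P);print(np.degrees(a),t,np.sqrt((r**2).sum(1)))
im=cv2.imread('pics/wrist_h.png');cv2.imwrite('pics/wh.png',cv2.resize(im[140:335,270:425],None,fx=3,fy=3))
```

```text
51.1585674352923 [625.28 175.32] [0.61 0.68 0.73 0.72]
```

View pics/wh.png

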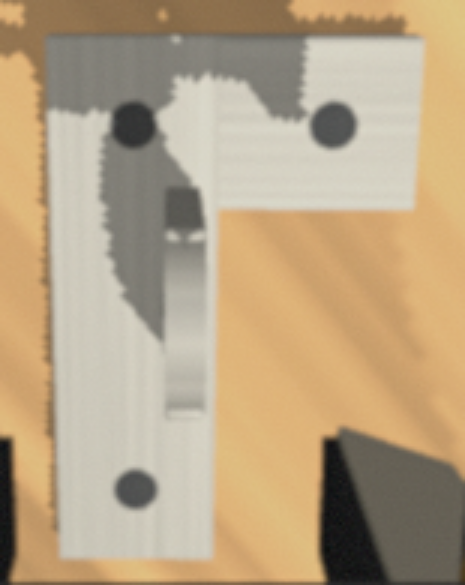

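The enlarged crop confirms the bare-aluminium L (not pink), and the position agrees within 2 mm. Descend and grasp, letting the jaws close fully.

```bash
python3 -m creep '[[[0.1,-0.05,-4,0,0,0,0],[0.1,-0.05,-8,0,0,0,0],[0.1,-0.05,-11.4,0,0,0,0],[0.1,-0.05,-11.4,0,0,0,-0.5],[0.1,-0.05,-11.4,0,0,0,-0.8]]]' 40
python3 -m creep '[[[0,0,0,0,0,0,-1],[0,0,0,0,0,0,-1],[0,0,0,0,0,0,-1],[0,0,0,0,0,0,-1],[0,0,0,0,0,0,-1]]]' 50
python3 -m creep '[[[0,0,0,0,0,0,-1],[0,0,0,0,0,0,-1]]]'
python3 -m creep '[[[0,0,2,0,0,0,-1],[0,0,5,0,0,0,-1],[0,0,8,0,0,0,-1],[0,0,10,0,0,0,-1],[0,0,10,0,0,0,-1]]]'
python3 look.py i wrist
```

```text
clock: 10.3
position: [0.6242, 0.1735, 0.0475]
ee_rot: [2.837, 1.348, -0.001]
force: [-0.1, 0.0, -0.7]
width: 0.376
clock: 10.8
position: [0.625, 0.1759, 0.0481]
ee_rot: [2.836, 1.352, 0.003]
force: [-0.9, -0.5, 7.8]
width: 0.094
clock: 11.0
position: [0.625, 0.1759, 0.0481]
ee_rot: [2.836, 1.352, 0.003]
force: [-1.1, -0.7, 7.2]
width: 0.092
clock: 11.5
position: [0.6258, 0.1759, 0.1495]
ee_rot: [2.835, 1.352, 0.007]
force: [0.6, 0.7, -3.8]
width: 0.091
11.5 [0.6258 0.1759 0.1495] jawang -39.01124880781139 F [ 0.5597  0.6928 -3.8498] w 0.09062674493298269 q7 -0.5873349929611594 toolz [ 0.0043  0.0015 -1.    ]
```

View pics/wrist_i.png

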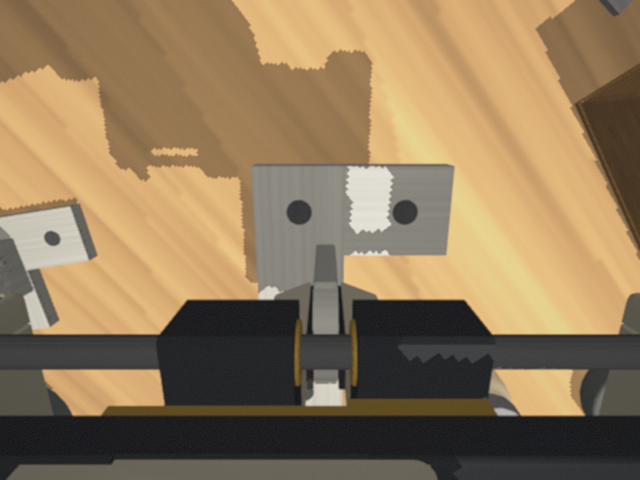

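```bash
python3 held.py 4 pics/wrist_i.npy 48 '{"2":[251.5,165],"1":[454,165.5],"0":[446.5,255],"5":[344,255.5]}'
```

```text
h 44.0 foot angle in tool(x,-y) -0.09023979179677699 lug in tool x,y 1.0518349905485849 -0.40652703275477364 res [1.56 1.29 0.85 0.42]
h 48.0 foot angle in tool(x,-y) -0.09023979179677788 lug in tool x,y 0.16846432373212394 0.11627440964328883 res [0.36 0.43 0.11 0.32]
h 52.00000000000001 foot angle in tool(x,-y) -0.09023979179677549 lug in tool x,y -0.7149063430843157 0.6390758520413513 res [1.27 0.68 1.04 0.85]
tool x angle 50.989273389950604
```

```bash
python3 -m creep '[[[-3.6,-12.7,0,0,0,-11.5,-1],[-3.6,-12.7,0,0,0,-11.5,-1],[-3.6,-12.7,0,0,0,-11.5,-1],[-3.6,-12.7,0,0,0,-11.5,-1]]]'
python3 -m creep '[[[-3.6,-12.7,0,0,0,-11.5,-1],[-3.6,-12.7,0,0,0,-11.5,-1],[-3.6,-12.7,0,0,0,-11.5,-1],[-3.6,-12.7,0,0,0,-11.5,-1]]]'
python3 -m creep '[[[-3.6,-12.7,0,0,0,-11.4,-1],[-3.6,-12.7,0,0,0,-11.4,-1],[-3.6,-12.7,0,0,0,-11.4,-1],[-3.6,-12.7,-2,0,0,-11.4,-1],[-3.6,-12.7,-4,0,0,-11.4,-1]]]'
python3 -m creep '[[[0,0,-1,0,0,0,-1],[0,0,-1,0,0,0,-1]]]'
python3 look.py j wrist top
```

```text
clock: 11.95
position: [0.5857, 0.0424, 0.1457]
ee_rot: [2.96, 1.048, -0.006]
force: [0.9, -0.7, -3.1]
width: 0.095
clock: 12.35
position: [0.5498, -0.0835, 0.146]
ee_rot: [3.049, 0.747, -0.004]
force: [0.4, 0.2, -3.7]
width: 0.093
clock: 12.85
position: [0.516, -0.2057, 0.1054]
ee_rot: [-3.109, -0.451, 0.0]
force: [0.9, 1.5, -3.7]
width: 0.095
clock: 13.05
position: [0.5154, -0.2039, 0.0947]
ee_rot: [-3.107, -0.454, 0.006]
force: [-0.9, 0.9, -3.8]
width: 0.091
13.1 [ 0.516  -0.2045  0.0959] jawang -73.37381815499515 F [ 0.306  -0.3496 -3.3722] w 0.09404826869837796 q7 -0.3833526022095568 toolz [-0.002   0.0004 -1.    ]
```

View pics/wrist_j.png

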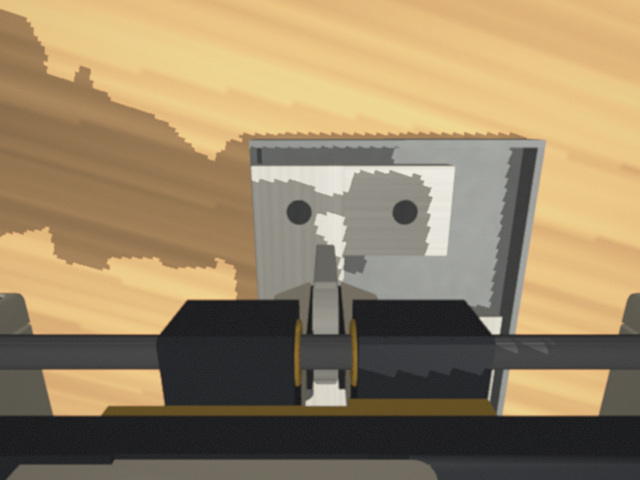

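```bash
cat > rel.py <<'E'
from h import *
import sys,json
np.set_printoptions(precision=2,suppress=True)
# k npy tray-left-corner tray-right-corner(pix) of +x edge ; foot corners dict ; underside height relative to tcp
k=int(sys.argv[1]);T=np.load(sys.argv[2]);h=float(sys.argv[3])/1000;rim=json.loads(sys.argv[4]);d=json.loads(sys.argv[5])
P=onz('wrist',rim,.02,T)[:,:2]*1000;v=P[0]-P[1];n=np.linalg.norm(v);cy=v/n;cx=np.array([cy[1],-cy[0]])
ctr=P.mean(0)-106*cx;a0=np.arctan2(cx[1],cx[0]);print('tray',ctr,np.degrees(a0),'edge(162)',n)
I=[int(i) for i in d]
Q=onz('wrist',list(d.values()),(T[2,3]-h+.012) if h else .016,T)[:,:2]*1000
a,t,r=kabsch(trim(POLY[k])[I],Q);t=t-ctr;print('foot in tray',np.degrees(a-a0),t@cx,t@cy,'res',np.sqrt((r**2).sum(1)))
E
python3 rel.py 4 pics/wrist_j.npy 48 '[[249,141],[545,141]]' '{"2":[251,165.5],"1":[454,166],"0":[446.5,255.5],"5":[344,256]}'
```

```text
tray [ 490.84 -252.43] 16.587246517594977 edge(162) 161.28758722298264
foot in tray 0.006021636406181426 37.49024679621227 38.933211295723204 res [0.33 0.41 0.15 0.35]
```

Foot4 is 1.4 mm high in tray y, so I correct that and lower.

```bash
python3 -m creep '[[[0.07,-0.1,-1.5,0,0,0,-1],[0.07,-0.1,-2.6,0,0,0,-1],[0.07,-0.1,-3.6,0,0,0,-1],[0.07,-0.1,-4.1,0,0,0,-1],[0.07,-0.1,-4.4,0,0,0,-1]]]'
python3 look.py k wrist
```

```text
clock: 13.65
position: [0.5166, -0.2062, 0.052]
ee_rot: [-3.108, -0.453, 0.002]
force: [-10.4, 1.1, 17.6]
width: 0.096
13.65 [ 0.5166 -0.2062  0.052 ] jawang -73.42664314407868 F [-10.4066   1.1113  17.6484] w 0.09586983067622493 q7 -0.32869029013809664 toolz [-0.001   0.0002 -1.    ]
```

View pics/wrist_k.png

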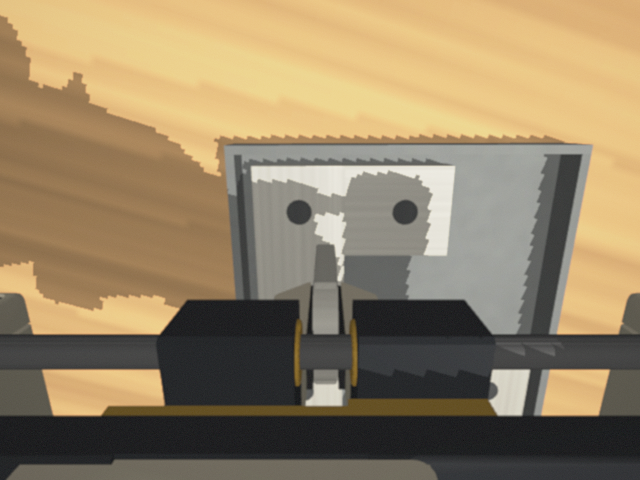

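It touches the floor inside the walls (17 N up). Release and rise.

```bash
python3 -m creep '[[[0,0,0,0,0,0,-0.5],[0,0,0,0,0,0,-0.4],[0,0,0,0,0,0,-0.4],[0,0,1,0,0,0,-0.4],[0,0,3,0,0,0,-0.4]]]'
python3 -m creep '[[[0,0,5,0,0,0,-0.2],[0,0,9,0,0,0,0],[0,0,9,0,0,0,0],[0,0,9,0,0,0,0]]]'
python3 look.py l wrist
```

```text
clock: 14.2
position: [0.5163, -0.206, 0.0828]
ee_rot: [-3.108, -0.453, 0.003]
force: [-0.2, -0.6, -0.6]
width: 0.302
clock: 14.6
position: [0.5176, -0.2063, 0.1742]
ee_rot: [3.108, 0.453, 0.004]
force: [-0.7, 0.1, -0.3]
width: 0.494
14.6 [ 0.5176 -0.2063  0.1742] jawang -73.4029719409811 F [-0.6837  0.0707 -0.2639] w 0.493948985253289 q7 -0.4676394239628517 toolz [ 0.0026 -0.0001 -1.    ]
```

View pics/wrist_l.png

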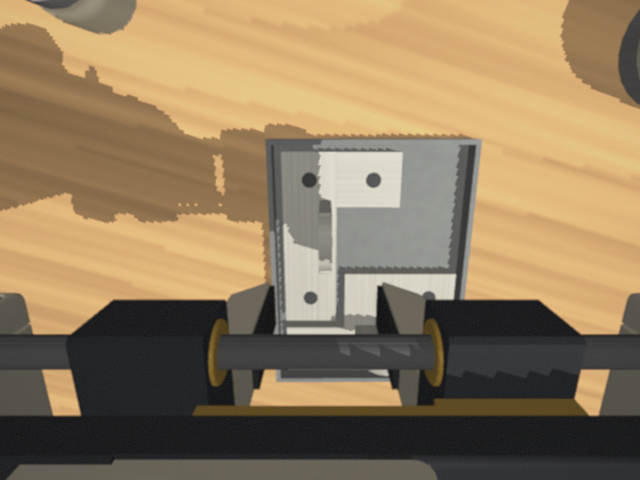

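```bash
python3 rel.py 4 pics/wrist_l.npy 0 '[[267,140],[481,140]]' '{"2":[280,152],"1":[403,152],"0":[401,208],"5":[337,208]}'
python3 -m creep '[[[-3,17,0,0,0,14.5,0],[-3,17,0,0,0,14.5,0],[-3,17,0,0,0,14.5,0],[-3,17,0,0,0,14.5,0]]]'
python3 -m creep '[[[-3,17,0,0,0,14.5,0],[-3,17,0,0,0,14.5,0],[-3,17,0,0,0,14.5,0],[-3,17,0,0,0,14.5,0]]]'
python3 -m creep '[[[-3.2,17.2,-1.2,0,0,14.5,0],[-3.2,17.2,-1.2,0,0,14.5,0],[-3.2,17.2,-1.2,0,0,14.5,0],[-3.2,17.2,-1.2,0,0,14.5,0],[-3.2,17.2,-1.2,0,0,14.5,0]]]'
python3 look.py m wrist
```

```text
tray [ 490.74 -253.02] 16.539519242526044 edge(162) 159.82415344007012
foot in tray 0.1978133706140937 37.666790671282655 35.929182590691596 res [0.95 0.15 0.93 0.22]
clock: 15.05
position: [0.485, -0.0316, 0.1712]
ee_rot: [-3.022, -0.848, 0.005]
force: [0.5, -0.7, 0.4]
width: 0.496
clock: 15.45
position: [0.4549, 0.1382, 0.1716]
ee_rot: [-2.892, -1.224, 0.004]
force: [0.5, -0.3, 0.8]
width: 0.498
clock: 15.95
position: [0.4226, 0.3097, 0.159]
ee_rot: [2.714, 1.582, -0.004]
force: [0.4, -0.1, -0.2]
width: 0.501
15.95 [0.4226 0.3097 0.159 ] jawang -29.529744691450762 F [ 0.4117 -0.0965 -0.1507] w 0.5014035871961243 q7 -0.8358347982636082 toolz [-0.0022 -0.0014 -1.    ]
```

View pics/wrist_m.png

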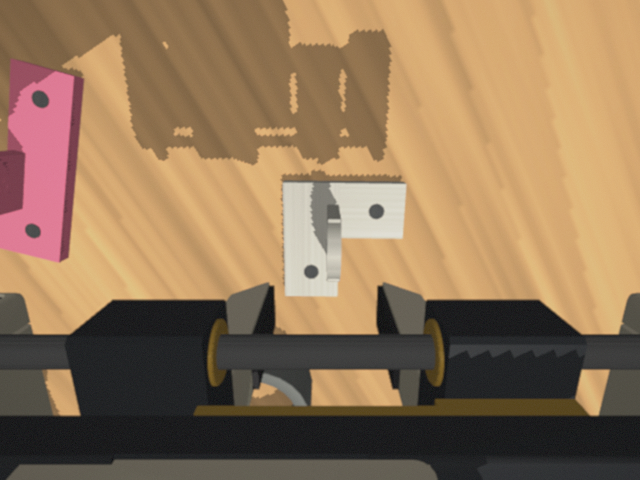

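Foot4 is seated within about 1.6 mm. This view shows the corner foot3 at (345,235), bare aluminium, with the pink look-alike at far left, out of the fingers' way. Measuring:

Run:
```python
from h import *
np.set_printoptions(precision=2,suppress=True)
T=np.load('pics/wrist_m.npy')
# up=-foot x,right=+foot y
M=trim(POLY[3]);I=[0,5,4,3]
P=onz('wrist',[(283,182),(406,182.5),(403,239),(338.5,239)],.012,T)[:,:2]*1000
a,t,r=kabsch(M[I],P);print(np.degrees(a),t,np.sqrt((r**2).sum(1)))
im=cv2.imread('pics/wrist_m.png');cv2.imwrite('pics/wm.png',cv2.resize(im[165:310,265:425],None,fx=3.5,fy=3.5))
```

```text
-120.00562998495862 [425.71 304.19] [0.57 0.89 0.55 0.89]
```

View pics/wm.png

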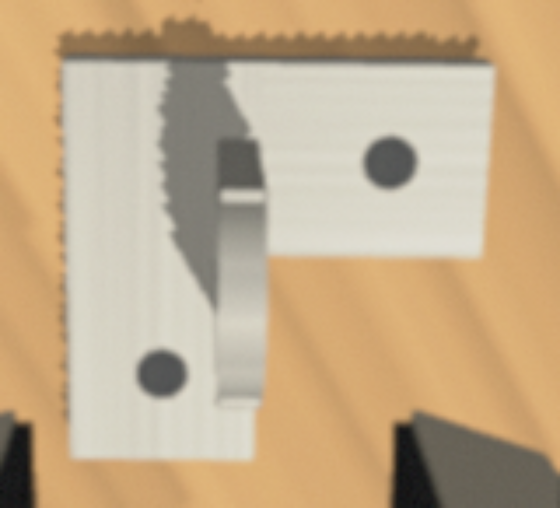

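```bash
python3 -m creep '[[[0,-0.08,-4,0,0,0,0],[0,-0.08,-8,0,0,0,0],[0,-0.08,-11.4,0,0,0,0],[0,-0.08,-11.4,0,0,0,-0.5],[0,-0.08,-11.4,0,0,0,-0.8]]]' 40
python3 -m creep '[[[0,0,0,0,0,0,-1],[0,0,0,0,0,0,-1],[0,0,0,0,0,0,-1],[0,0,0,0,0,0,-1],[0,0,0,0,0,0,-1]]]' 50
python3 -m creep '[[[0,0,0,0,0,0,-1],[0,0,0,0,0,0,-1]]]'
python3 -m creep '[[[0,0,2,0,0,0,-1],[0,0,5,0,0,0,-1],[0,0,8,0,0,0,-1],[0,0,10,0,0,0,-1],[0,0,10,0,0,0,-1]]]'
python3 look.py n wrist
```

```text
clock: 16.5
position: [0.4254, 0.3032, 0.047]
ee_rot: [2.721, 1.569, -0.003]
force: [0.5, -0.1, 1.5]
width: 0.37
clock: 17.0
position: [0.4256, 0.3054, 0.0479]
ee_rot: [-2.719, -1.572, -0.003]
force: [-0.6, -0.2, 8.7]
width: 0.099
clock: 17.2
position: [0.4256, 0.3055, 0.0479]
ee_rot: [-2.719, -1.572, -0.003]
force: [-1.1, -0.5, 7.3]
width: 0.093
clock: 17.7
position: [0.4261, 0.3058, 0.1492]
ee_rot: [-2.718, -1.572, -0.007]
force: [-0.3, 0.3, -3.3]
width: 0.095
17.7 [0.4261 0.3058 0.1492] jawang -29.906051039365146 F [-0.2545  0.3009 -3.3181] w 0.09483214283017076 q7 -0.8127464335625311 toolz [ 0.0029  0.0033 -1.    ]
```

View pics/wrist_n.png

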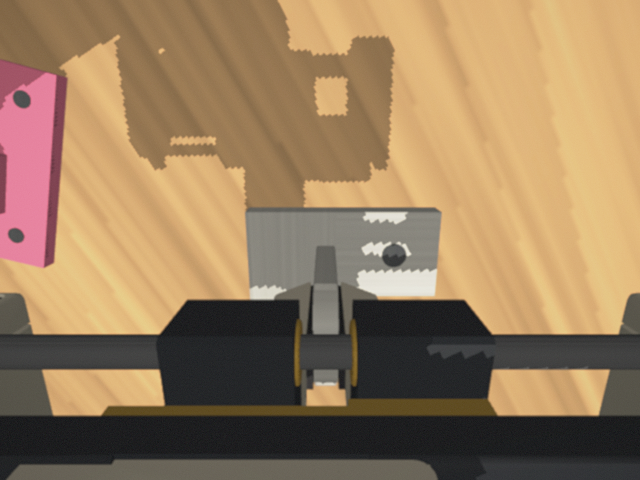

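Foot3 is held. Its target needs the wrist at about +133° plus an observed offset of roughly 0.3–0.5 rad on joint 7, which is too near the 2.74 limit. There is plenty of time, so I set it down here, flip the gripper 180° and regrip; the tray angle is then comfortable.

```bash
python3 -m creep '[[[0,0,-4,0,0,0,-1],[0,0,-7.5,0,0,0,-1],[0,0,-9.3,0,0,0,-1],[0,0,-9.8,0,0,0,-1],[0,0,-9.8,0,0,0,-1]]]'
python3 -m creep '[[[0,0,0,0,0,0,-0.4],[0,0,0,0,0,0,-0.2],[0,0,0,0,0,0,0],[0,0,2,0,0,0,0],[0,0,6.5,0,0,0,0]]]'
for i in 1 2 3 4; do python3 -m creep '[[[0,0,0,0,0,8,0],[0,0,0,0,0,16,0],[0,0,0,0,0,24,0],[0,0,0,0,0,32,0],[0,0,0,0,0,40,0]]]' | head -3; done
python3 -m creep '[[[0,0,0,0,0,8,0],[0,0,0,0,0,16,0],[0,0,0,0,0,20,0],[0,0,0,0,0,20,0],[0,0,2,0,0,20,0]]]'
python3 look.py o wrist
```

```text
clock: 18.25
position: [0.4238, 0.3039, 0.0478]
ee_rot: [-2.72, -1.572, 0.005]
force: [0.3, 0.4, -2.8]
width: 0.092
clock: 18.75
position: [0.4233, 0.3039, 0.1121]
ee_rot: [2.718, 1.572, -0.009]
force: [0.4, 1.7, 0.9]
width: 0.475
clock: 19.25
position: [0.425, 0.305, 0.1138]
ee_rot: [2.011, 2.414, 0.0]
clock: 19.75
position: [0.425, 0.305, 0.1137]
ee_rot: [1.064, 2.956, 0.0]
clock: 20.25
position: [0.425, 0.3049, 0.1137]
ee_rot: [-0.011, 3.141, 0.0]
clock: 20.75
position: [0.425, 0.3049, 0.1137]
ee_rot: [-1.085, 2.948, 0.0]
clock: 21.25
position: [0.4239, 0.3038, 0.1319]
ee_rot: [1.567, -2.718, 0.001]
force: [0.2, 0.9, 0.8]
width: 0.499
21.25 [0.4239 0.3038 0.1319] jawang 149.92353611086185 F [0.1577 0.9427 0.8236] w 0.4994961832969752 q7 1.8263758035162956 toolz [-0.0034 -0.0027 -1.    ]
```

View pics/wrist_o.png

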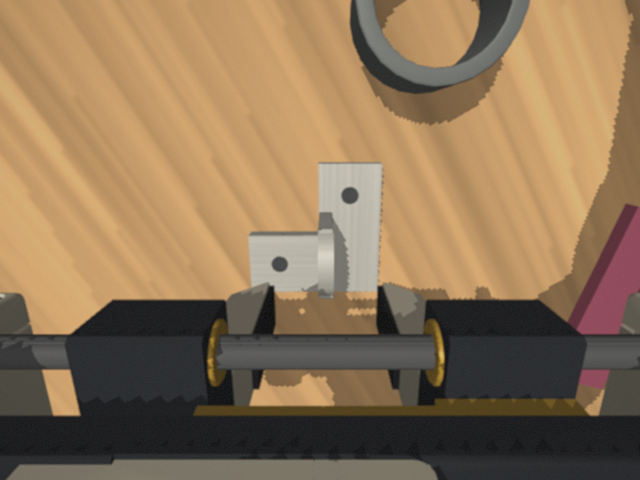

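The foot is upright and the lug at (326,260) is centred between the jaws. Regrip.

```bash
python3 -m creep '[[[0,0,-4,0,0,0,0],[0,0,-7,0,0,0,0],[0,0,-8.7,0,0,0,0],[0,0,-8.7,0,0,0,-0.5],[0,0,-8.7,0,0,0,-0.8]]]' 40
python3 -m creep '[[[0,0,0,0,0,0,-1],[0,0,0,0,0,0,-1],[0,0,0,0,0,0,-1],[0,0,0,0,0,0,-1],[0,0,0,0,0,0,-1]]]' 50
python3 -m creep '[[[0,0,0,0,0,0,-1],[0,0,0,0,0,0,-1]]]'
python3 -m creep '[[[0,0,2,0,0,0,-1],[0,0,5,0,0,0,-1],[0,0,8,0,0,0,-1],[0,0,10,0,0,0,-1],[0,0,10,0,0,0,-1]]]'
python3 look.py p wrist
```

```text
clock: 21.8
position: [0.4251, 0.3051, 0.047]
ee_rot: [1.571, -2.72, 0.0]
force: [0.5, -0.1, 1.4]
width: 0.374
clock: 22.3
position: [0.4253, 0.3053, 0.0475]
ee_rot: [-1.572, 2.719, 0.001]
force: [-1.0, -0.9, 7.7]
width: 0.095
clock: 22.5
position: [0.4253, 0.3053, 0.0475]
ee_rot: [-1.572, 2.719, 0.001]
force: [-1.0, 0.1, 7.2]
width: 0.095
clock: 23.0
position: [0.4262, 0.3058, 0.1493]
ee_rot: [-1.57, 2.716, 0.001]
force: [0.2, 0.4, -2.9]
width: 0.096
23.0 [0.4262 0.3058 0.1493] jawang 150.06322919845377 F [ 0.1783  0.3673 -2.945 ] w 0.09581006181476137 q7 1.8313165844904244 toolz [ 0.0036  0.003  -1.    ]
```

View pics/wrist_p.png

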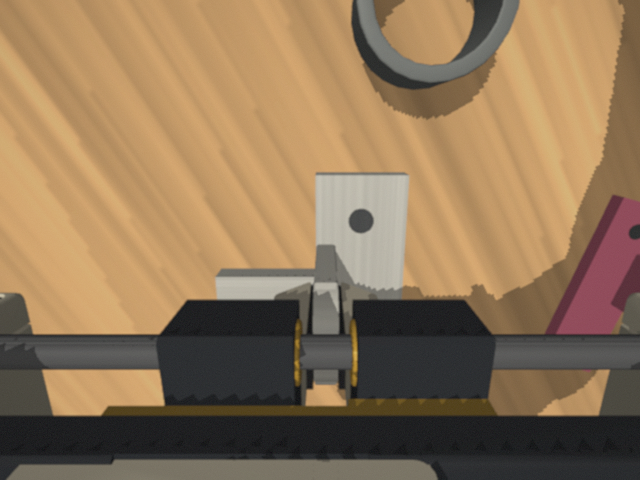

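```bash
for i in 1 2 3 4 5; do python3 -m creep '[[[0.4,-2,0,0,0,-7.5,-1],[0.8,-4,0,0,0,-15,-1],[1.2,-6,0,0,0,-22.5,-1],[1.6,-8,0,0,0,-30,-1],[1.93,-9.63,0,0,0,-37.2,-1]]]'|head -3; done
python3 -m creep '[[[0.4,-2,0,0,0,-7.5,-1],[0.8,-4,0,0,0,-15,-1],[1.2,-6,0,0,0,-22.5,-1],[1.6,-8,0,0,0,-30,-1],[1.93,-9.63,0,0,0,-37.4,-1]]]'
python3 -m creep '[[[0,0,-2,0,0,0,-1],[0,0,-5,0,0,0,-1],[0,0,-5,0,0,0,-1]]]'
python3 look.py q wrist side
```

```text
clock: 23.55
position: [0.4435, 0.2067, 0.145]
ee_rot: [0.613, -3.078, 0.002]
clock: 24.05
position: [0.4627, 0.1106, 0.1452]
ee_rot: [-0.401, -3.114, 0.003]
clock: 24.55
position: [0.482, 0.0145, 0.1453]
ee_rot: [-1.374, -2.824, 0.004]
clock: 25.05
position: [0.5012, -0.0816, 0.1453]
ee_rot: [-2.203, -2.239, 0.004]
clock: 25.55
position: [0.5205, -0.1777, 0.1452]
ee_rot: [-2.802, -1.419, 0.005]
clock: 26.05
position: [0.5398, -0.2738, 0.145]
ee_rot: [3.109, 0.446, -0.005]
force: [0.1, 0.4, -3.1]
width: 0.094
clock: 26.35
position: [0.5378, -0.271, 0.092]
ee_rot: [-3.105, -0.455, 0.012]
force: [-0.7, 1.3, -2.9]
width: 0.093
26.4 [ 0.5387 -0.2719  0.0941] jawang -73.34691530790646 F [ 0.1803 -0.8513 -2.3899] w 0.09521902105875656 q7 -0.3005991703337547 toolz [-0.0059  0.0013 -1.    ]
```

View pics/wrist_q.png

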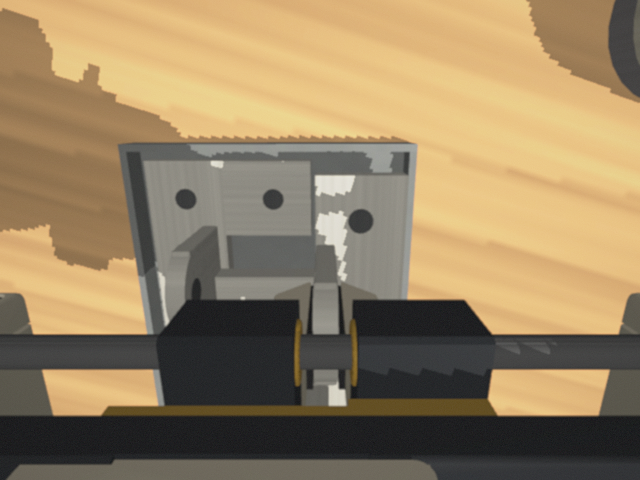

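View pics/side_q.png

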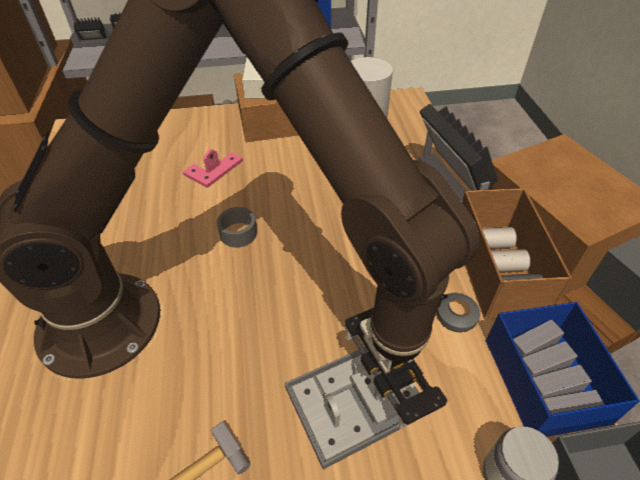

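Run:
```python
import cv2
im=cv2.imread('pics/wrist_q.png');cv2.imwrite('pics/wq.png',cv2.resize(im[135:310,110:430],None,fx=2.5,fy=2.5,interpolation=cv2.INTER_CUBIC))
```

```text
(no output)
```

View pics/wq.png

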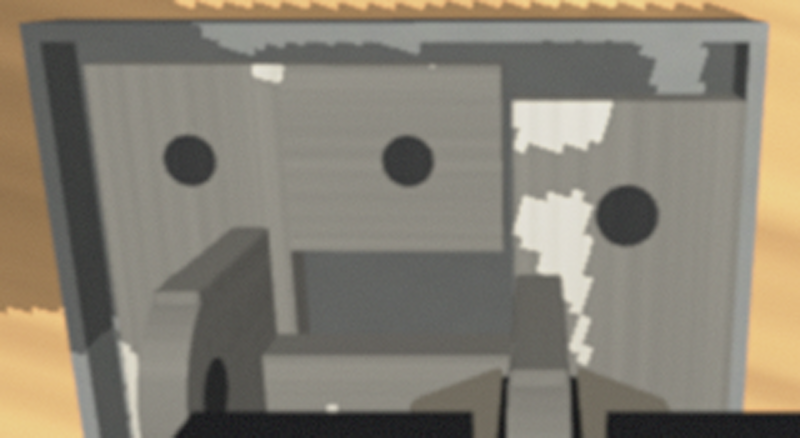

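```bash
python3 rel.py 3 pics/wrist_q.npy 48 '[[119,144],[417,144]]' '{"2":[314.8,174.8],"1":[408.3,175],"3":[314,276.2]}'
python3 held.py 3 pics/wrist_q.npy 48 '{"2":[314.8,174.8],"1":[408.3,175],"3":[314,276.2]}'
```

```text
tray [ 491.55 -252.79] 16.615918387675855 edge(162) 160.75046838508175
foot in tray -0.4993531066892669 39.42291806528374 -30.50403926708454 res [0.21 0.22 0.24]
h 44.0 foot angle in tool(x,-y) -0.6052085333125895 lug in tool x,y 1.4094440144422293 -0.2648073549019063 res [0.65 0.61 0.65]
h 48.0 foot angle in tool(x,-y) -0.6052085333125871 lug in tool x,y 0.5405280046110477 -0.057151489977943726 res [0.16 0.23 0.23]
h 52.00000000000001 foot angle in tool(x,-y) -0.6052085333125846 lug in tool x,y -0.3283880052201411 0.15050437494601887 res [0.34 0.93 1.02]
tool x angle 16.660100166041286
```

It was read while still settling; I correct part of it, lower a little, let it settle and re-measure.

```bash
python3 -m creep '[[[0.08,-0.06,-1,0,0,0.3,-1],[0.08,-0.06,-1.8,0,0,0.3,-1],[0.08,-0.06,-1.8,0,0,0.3,-1],[0.08,-0.06,-1.8,0,0,0.3,-1],[0.08,-0.06,-1.8,0,0,0.3,-1]]]'
python3 look.py r wrist
python3 - <<'E'
import cv2
im=cv2.imread('pics/wrist_r.png');cv2.imwrite('pics/wr.png',cv2.resize(im[135:310,110:430],None,fx=2.5,fy=2.5,interpolation=cv2.INTER_CUBIC))
E
```

```text
clock: 26.95
position: [0.5418, -0.2736, 0.0792]
ee_rot: [3.107, 0.464, 0.001]
force: [-0.5, 0.2, -2.8]
width: 0.097
26.95 [ 0.5418 -0.2736  0.0792] jawang -73.0249200532319 F [-0.4518  0.2051 -2.7873] w 0.09653177441602485 q7 -0.27884814728786317 toolz [ 0.0006 -0.0003 -1.    ]
```

View pics/wr.png

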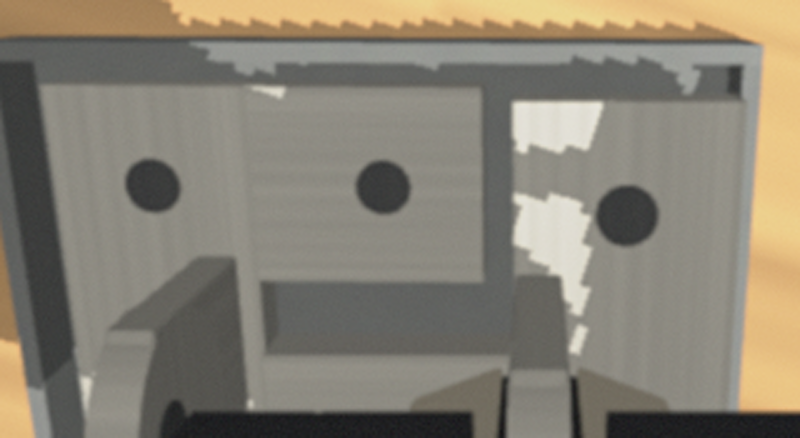

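Run:
```python
from h import *
np.set_printoptions(precision=2,suppress=True)
T=np.load('pics/wrist_r.npy')
P=onz('wrist',[(112,150),(414.4,152.2)],.02,T)[:,:2]*1000
v=P[0]-P[1];cy=v/np.linalg.norm(v);cx=np.array([cy[1],-cy[0]]);a0=np.arctan2(cx[1],cx[0])
ctr=P[1]-106*cx+81*cy;print('tray',ctr,np.degrees(a0))
Q=onz('wrist',[(314.8,174.8),(407.8,175),(314.3,276.4)],T[2,3]-.048+.012,T)[:,:2]*1000
a,t,r=kabsch(trim(POLY[3])[[2,1,3]],Q);t=t-ctr
print('foot3',np.degrees(a-a0),t@cx,t@cy,np.sqrt((r**2).sum(1)))
Q=(onz('wrist',[(303.2,169.8),(303.5,247.5)],.016,T)[:,:2]*1000-ctr);print('foot4 corners',Q@cx,Q@cy)
Q=(onz('wrist',[(216,276)],.016,T)[:,:2]*1000-ctr);print(Q@cx,Q@cy)
```

```text
tray [ 491.75 -251.65] 16.51023858664289
foot3 0.05704749891825626 42.235198512020574 -35.36911927105663 [0.21 0.17 0.19]
foot4 corners [96.27 53.22] [-23.9  -23.66]
[35.74] [26.61]
```

Foot3's gaps will be about 5 mm all round after +1 mm in y. Lower it.

```bash
python3 -m creep '[[[-0.03,0.1,-0.8,0,0,0,-1],[-0.03,0.1,-1.5,0,0,0,-1],[-0.03,0.1,-2.1,0,0,0,-1],[-0.03,0.1,-2.5,0,0,0,-1],[-0.03,0.1,-2.65,0,0,0,-1]]]'
python3 look.py s wrist
```

```text
clock: 27.5
position: [0.5409, -0.2723, 0.0516]
ee_rot: [-3.107, -0.464, 0.001]
force: [-5.2, 3.8, 13.5]
width: 0.096
27.5 [ 0.5409 -0.2723  0.0516] jawang -73.02807634682864 F [-5.1662  3.8065 13.4928] w 0.09577574252879233 q7 -0.2535242419470611 toolz [-0.001   0.0005 -1.    ]
```

View pics/wrist_s.png

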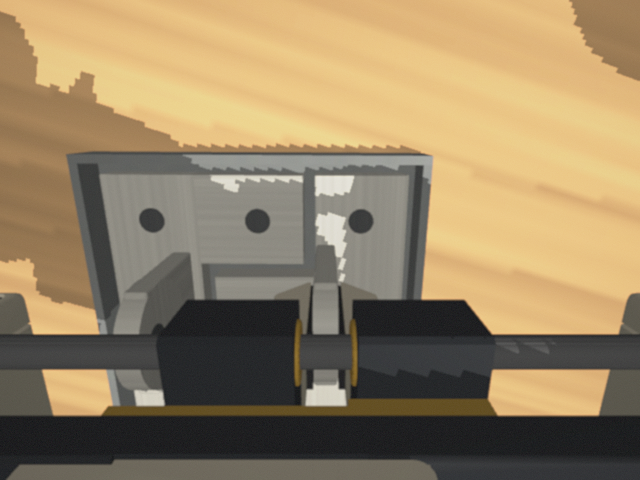

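Foot3 is on the floor with clear gaps on all sides. Release and withdraw to the side, then look.

```bash
python3 -m creep '[[[0,0,0,0,0,0,-0.5],[0,0,0,0,0,0,-0.4],[0,0,0,0,0,0,-0.4],[0,0,1,0,0,0,-0.4],[0,0,3,0,0,0,-0.4]]]'
python3 -m creep '[[[0,0,5,0,0,0,-0.3],[0,0,10,0,0,0,-0.3],[0,0,14,0,0,0,-0.3],[0,3,16,0,0,0,-0.3],[0,8,16,0,0,0,-0.3]]]'
python3 -m creep '[[[0,5,0,0,0,0,0],[0,10,0,0,0,0,0],[0,15,0,0,0,0,0],[0,20,0,0,0,0,0],[0,20,0,0,0,0,0]]]'
python3 look.py t top side
```

```text
clock: 28.05
position: [0.5407, -0.2721, 0.0822]
ee_rot: [-3.106, -0.463, 0.003]
force: [-0.2, -0.3, 0.9]
width: 0.301
clock: 28.55
position: [0.5418, -0.1965, 0.2469]
ee_rot: [3.104, 0.453, 0.01]
force: [1.6, 1.0, -0.5]
width: 0.353
clock: 29.05
position: [0.5414, 0.0163, 0.242]
ee_rot: [-3.101, -0.481, 0.001]
force: [-0.7, 0.1, -1.0]
width: 0.5
29.1 [0.5414 0.0121 0.2424] jawang -72.58138789731294 F [-0.172  -0.9249 -0.33  ] w 0.4967088775230619 q7 -0.9084443218657948 toolz [-0.0004  0.0011 -1.    ]
```

View pics/top_t.png

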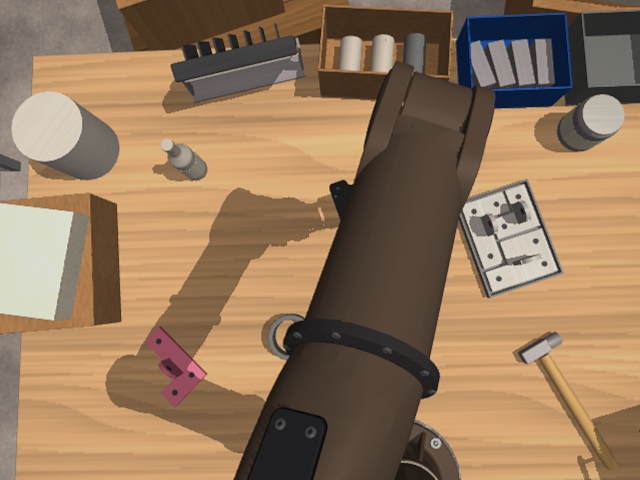

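View pics/side_t.png

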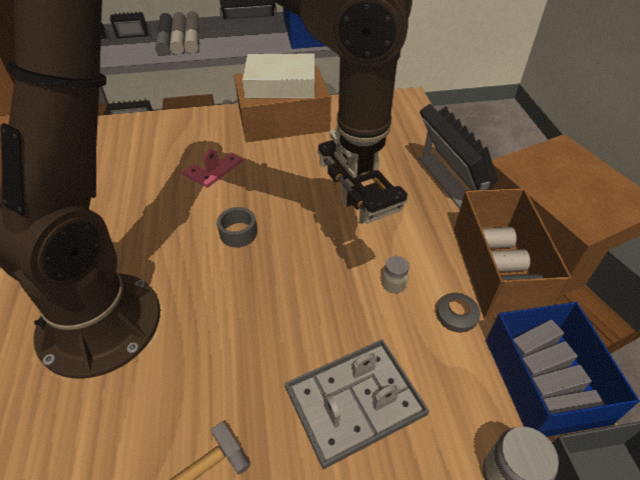

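Run:
```python
import cv2,numpy as np
im=cv2.imread('pics/side_t.png');a=cv2.resize(im[335:470,275:440],None,fx=4,fy=4,interpolation=cv2.INTER_CUBIC)
cv2.imwrite('pics/st.png',a)
b=cv2.imread('pics/side0.png')
for n,(x,y,w,h) in dict(jar=(378,252,36,46),filter=(432,288,52,48),pink=(180,145,66,45)).items():
    p=im[y:y+h,x:x+w].astype(int);q=b[y:y+h,x:x+w].astype(int);print(n,np.abs(p-q).mean())
```

```text
jar 7.638285024154589
filter 6.956330128205129
pink 29.172615039281705
```

View pics/st.png

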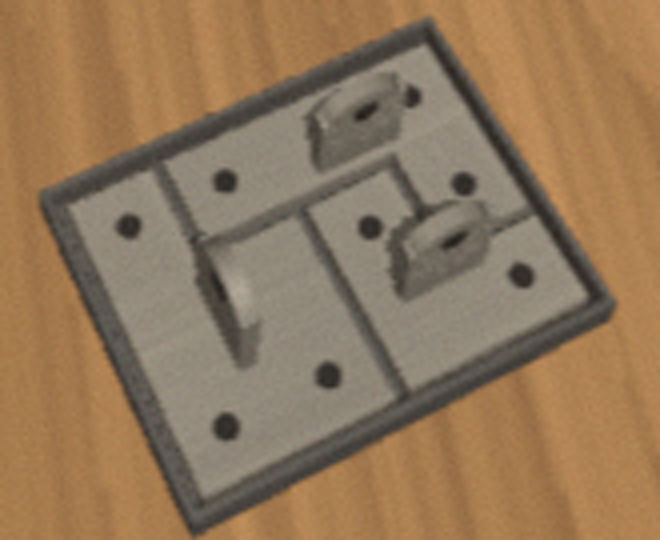

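All three feet lie flat inside the walls, with even gaps. The jar at (396,274), the filter at (458,312) and the bottle at top (185,160) are where they started. Handing in.

```bash
python3 -c "
from cell import arm
print(arm.observe()['clock'],arm.observe()['dq'].round(3));print(arm.sign_off())"
```

```text
29.15 [ 0.056 -0.003  0.033  0.006  0.006 -0.006  0.01 ]
the job is handed in; nothing more can be done
None
```

I packed the three lamp feet into the tray in the order 5, 4, 3, lug up and interlocked, and handed in at 29.15 s. The arm was well clear of everything at hand-in, though still settling slightly (up to 0.06 rad/s).

**Last checks**
- **Final view:** the side-camera close-up shows all three plates flat on the tray floor, inside the walls, with visible gaps between them.
- **Fit:** foot5 measured within about 2 mm and 0.5° of its slot, and foot4 within about 1.6 mm and 0.2°. Foot3 was measured only just before it was lowered the last 27 mm, about 2 mm off; I corrected 1 mm of that on the way down.
- **Bystanders:** by eye, the jar, filter and bottle are where they started. I never went to the pink look-alike. A rough image comparison for it differed, which I put down to the arm's shadow across it.

**What did not go to plan**
- **Foot5 slipped:** it slid about 27 mm on the first lift because I raised it before the jaws had fully closed. I set it down and gripped it again.
- **Foot3 regripped:** I put it back down and turned the gripper half a turn to stay away from joint 7's limit.
- **Force on placing:** the highest wrist force I saw was about 37 N, while setting foot5 on the tray floor.

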